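# Stand the tall bottle under the reagent hood

## Task

Lift the tall long-necked white bottle out of its carrier, stand it upright on the open worktop and let go of it. Then take it again, low enough for the hand to clear the hood, pass it leaning and cap first under the front lip of the white hood, right it inside and leave it standing upright on the hood's floor behind the lip. Do not let the bottle fall flat, and leave the small bottle in the carrier and the other things where they are.

Things in the scene. Friction and masses are not known exactly. Their poses are not given: they have to be found in the camera images.
- bottle_mid (a point): Tall long-necked white round bottle, 185 mm high, about 160 g: body 44 mm in diameter up to 94 mm, a shoulder up to 112 mm, a neck 25 mm thick, and a grey ribbed cap 28 mm in diameter from 150 to 185 mm up. This point is its centre, 92.5 mm above its base; z points from base to cap. It starts upright in one cell of the carrier, only neck and cap sticking out.
- bottle_cap (a point): The middle of the bottle's cap, on its axis, 167.5 mm above its base; z along the bottle towards the top.
- carrier: Grey open-topped carrier, fixed, 70 mm (its x) by 134 mm (its y), 120 mm high, walls and floor 4 mm; two square cells 61 mm wide, centred at y = +33 and -33 mm. Origin: centre of its underside. The tall bottle stands in one cell, a small amber dropper bottle (lower than the walls) in the other, either way round.
- hood: White metal hood, fixed, open to its own -x side, which faces the right of the worktop. Origin: centre of its underside, z up. Inside: y -130 to +130 mm, flat ceiling 214 mm above the worktop, back wall's face at x = +90. Roof top 217 mm high, from x = -55 back. Side walls 3 mm: full height from x = -55 back; in front of that their edge slopes down to 60 mm at x = -90.
- hood_floor (a point): A point on the hood's floor plate where the bottle stands well, 35 mm behind the front of the lip: x = -20, y = 0 in the hood's frame, same axes as the hood. The plate's top is 6 mm above the worktop and reaches from x = -90 to the back wall at +90.
- hood_lip (a point): Middle of the lower edge of the hood's front lip: a 3 mm thick sheet, x = -55 to -52 mm in the hood's frame, that hangs down from the roof to 180 mm above the worktop, across the whole width. So the bottle standing on the floor plate reaches 11 mm higher than the lip's edge.
- amber_mid (a point): The small amber dropper bottle with a red rubber top, 33 mm in diameter and 112 mm high, in the other cell of the carrier; the point is its centre, half-way up. Leave it there.
- jar_mid (a point): White jar with a pink lid, 69 mm in diameter, 92 mm high, in a back corner of the hood (centre at about x = +47, y = +88 or -88 mm of the hood's frame); the point is its centre. Leave it alone.
- cup_mid (a point): Specimen cup with a yellow lid, 54 mm in diameter, 60 mm high, in the other back corner of the hood; the point is its centre. Leave it alone.
- lab_timer: Flat grey bench timer, 68 x 58 x 19 mm, on the worktop behind the carrier; origin at its underside. Leave it alone.
- tape_dispenser: White tape dispenser, 32 x 95 x 62 mm, on the worktop at the back; origin at its underside. Leave it alone.
- hood_sill (a point): Middle of the top of the hood's sill: a 3 mm thick upstand along the front edge of the floor plate, x = -90 to -87 mm in the hood's frame, 14 mm above the worktop, across the whole width.

How it is judged (in metres and radians):
On the way, in this order (a step that is already met when the one before it is completed fails the run):
1. the tall bottle stands upright on the open worktop, clear of the carrier, and is let go (height (world z) of bottle_mid between 0.088 and 0.0955 m and angle between bottle_mid's own z axis and vertical below 0.1 rad and horizontal distance between bottle_mid and carrier above 0.09 m and contact force between bottle and the fingers below 0.1 N and linear speed of bottle below 0.03 m/s), for 0.2 s.
2. the leaning bottle has its cap under the hood, behind the lip (x of bottle_cap in the frame of hood between -0.045 and 0.09 m and y of bottle_cap in the frame of hood between -0.13 and 0.13 m and height (world z) of bottle_cap below 0.21 m and angle between bottle_mid's own z axis and vertical above 0.3 rad).
At the end, for the whole second after the job is handed in: The tall bottle stands at rest on the hood's floor (its centre 95 to 102 mm above the worktop), upright within 0.08 rad, its axis behind the lip (x between -45 and +90 mm and y within 130 mm in the hood's frame) (x of bottle_mid in the frame of hood between -0.045 and 0.09 m and y of bottle_mid in the frame of hood between -0.13 and 0.13 m and height (world z) of bottle_mid between 0.095 and 0.102 m and angle between bottle_mid's own z axis and vertical below 0.08 rad and linear speed of bottle below 0.02 m/s); the robot touches nothing.
It fails at once if the tall bottle falls flat (angle between bottle_mid's own z axis and vertical above 1.35 rad).
It fails at once if the small bottle is taken out of the carrier or thrown about (moved more than 40 mm) (distance of amber_mid from where it was at the start of the episode above 0.04 m).
It fails at once if the jar or the cup in the hood is disturbed (moved more than 25 mm) (distance of any of jar_mid, cup_mid from where it was at the start of the episode above 0.025 m).
It fails at once if the timer or the tape dispenser is disturbed (moved more than 25 mm) (distance of any of lab_timer, tape_dispenser from where it was at the start of the episode above 0.025 m).
It also fails if it takes over 64 s, if anything falls off the work surface, if the arm or the gripper's body presses on something with over 40 N, if the wrist force passes 120 N, or if a joint passes its speed limit or range.

## Robot

A 6-joint arm with a two-finger parallel gripper is mounted at the origin on a cart in front of the work surface, level with it; the furniture and walls round the work are solid. World frame = base frame: x ahead of the robot, y to its left, z up, the work surface at z = 0. Lengths are in mm, angles in rad, forces in N, time in s.
With the tool pointing down it reaches from about 275 to 850 mm from the base axis. Payload 5.2 kg.
Tool frame: the origin (TCP) lies midway between the tips of the shut fingers; the grasp point (between the pads) lies hold_point_z behind it (hold_point_z is the distance from the TCP to the grasp point, in mm); z points along the fingers, y is the line along which they close (so a half turn about z gives the same grasp; the last joint's range is limited). The gripper opens to 85 mm and grips with 20 to 120 N. Pads are 22 mm wide; open, the fingers measure 114 mm over their backs; the gripper's body (76 mm by 85 mm) begins 54 mm behind the grasp point. The pads swing forward as they close: fully open they stand 13 mm farther back than shut.
Start: joints at [1.143, 0.259, 1.535, -0, 1.348, -0.203], TCP at [122.578, 536.171, 208.61] pointing down, gripper open.
Joint ranges: [-3.14, 3.14], [-0.91, 2.08], [0.19, 2.58], [-1.22, 4.36], [0.22, 2.71], [-3.12, 3.12]. Speed limits (rad/s): [2.57, 2.57, 3.14, 3.14, 3.14, 3.14].

## Interface

Orientations are given as [roll, pitch, yaw] about the fixed x, y, z axes, in that order (R = Rz(yaw) Ry(pitch) Rx(roll)).
In Python, from cell import * gives the robot as it stands.
- The arm moves only by the tool send_rows, never from a script. Its argument "series" is a list of rows, each a list of 7 numbers: the turn, a rotation vector about the tool's x, y, z scaled (see below), then the shift along the tool's x, y, z scaled (see below), then the opening, from -1 (shut) to 1 (fully open). A call has 1 to 20 rows; each row is the pose to reach, as a shift and turn from the pose commanded when the call began, along the tool's axes at that moment, turning the shorter way round; what a row does not reach only later rows make up. The controller multiplies each number of a shift by 0.1 m and each number of a turn by 180 degrees. A row lasts 1/12 s, in which the tool goes at most 41.7 mm and 7.16 degrees, less where a joint would pass 70% of its speed; a pose out of reach is approached as far as the arm can. A call with a number of a shift or a turn outside -1 to 1 is refused whole. A call with a gripper value outside its range is refused whole. The fingers move at their own pace and stop on an object; "grip_force" is the grip in N (left out, the last holds). Time passes only in rows, so rows that repeat a pose let the fingers close. It gives the time, the measured TCP pose, the force, the opening and the grip force at its end, in the units of the state.
- sense(): the state, without advancing time (a new reading comes with each control period).
- snapshot(name): name is "side" or "top" or "wrist"; returns the picture (420x560x3 uint8, red, green, blue); there is no depth.
- camera_info(name): a dict with "fx", "fy", "cx", "cy" (pixels), "rvec" (rotation vector, rad) and "tvec" (3), from world to camera coordinates, as OpenCV has them. Camera axes: x right, y down, z forward; pixel columns grow to the right and rows downward; lengths in mm; the calibration is good to about 2 mm. A picture is of the moment at which its call begins: read the wrist's pose just before it. camera_info takes no time and is no camera call; for the wrist camera it gives the pose at the moment of the call.
- finish_job(): hands the job in; it is judged then, once.
The state is a dict: "clock": time; "qpos": joint angles; "joint_velocities": joint speeds; "joint_efforts": joint torques, N m; "position": TCP position; "ee_rot": TCP orientation; "contact_force": force on the tool from outside, world axes, zero at the start; "moment": the same for the moment, N m; "gripper_width": opening from 0.0 (shut) to 1.0 (fully open); "grasp_force": force on a finger pad.
Only numpy, scipy, OpenCV 4.12 (cv2) and the standard library are available. Lean on these libraries where they do the work, as an engineer would, in place of code of your own. Each camera call takes 0.05 s, during which the arm holds its last target. There are 200 camera calls.

## Working session

There is one attempt and no reset: what is moved stays moved. The work goes in short steps, Python scripts to look and compute and a tool call to move; the robot and the scene stay as the last step left them, time stands still between calls to the robot, and variables do not carry over. Pictures are saved under pics/ and viewed, at most 12 in all, crops included, and the job is handed in when it is done.

Besides the shell and the picture viewer there is one more tool, called after "Emit:" as a command line: name --pt "numbers of a row" for each row, then --argument value for the rest. send_rows: Moves the arm, as the interface text tells. Shifts and turns lie within -1 to 1; 1 stands for 0.1 m of shift or 180 degrees of turn. Its arguments: {"type":"object","properties":{"series":{"type":"array"},"grip_force":{"type":"number"}},"required":["series"]}

```bash
mkdir -p pics; ls; python3 - <<'E'
from cell import *
import cv2
s=sense(); print(s)
for n in ["side","top"]:
    i=snapshot(n); cv2.imwrite(f"pics/{n}0.png",cv2.cvtColor(i,cv2.COLOR_RGB2BGR)); print(n,camera_info(n))
E
```

```text
pics
{'clock': 0.0, 'qpos': array([ 1.14317396e+00,  2.59321319e-01,  1.53606216e+00,  1.61936950e-05,
        1.34800064e+00, -2.02828807e-01]), 'joint_velocities': array([-0.00129767,  0.00061437, -0.00035727, -0.00087202, -0.0002223 ,
       -0.00129836]), 'joint_efforts': array([ 1.53275091e-04, -4.46018314e+01, -2.90572482e+01, -2.08853780e-04,
        1.18523804e-02, -5.40775420e-05]), 'position': array([122.34920492, 535.64895561, 207.79479313]), 'ee_rot': array([-3.13984109e+00, -3.76338670e-04,  2.91679517e+00]), 'contact_force': array([ 1.10067186,  0.08378742, -0.20156541]), 'moment': array([-0.02110561,  0.02487774,  0.03255765]), 'grasp_force': 0.0, 'gripper_width': 1.000573406449591}
side {'fx': 411.28149556449716, 'fy': 411.28149556449716, 'cx': 282.20806546665756, 'cy': 210.42379836211856, 'rvec': array([ 2.2435358 ,  0.69760468, -0.31307641]), 'tvec': array([-514.91297582, -116.05521474, 1459.60305043])}
top {'fx': 509.5182990354217, 'fy': 509.5182990354217, 'cx': 282.353921532034, 'cy': 208.85129564026943, 'rvec': array([ 2.02341618, -1.60331993,  0.54712327]), 'tvec': array([ -92.77942991,  541.42683208, 1099.14433313])}
```

View pics/side0.png

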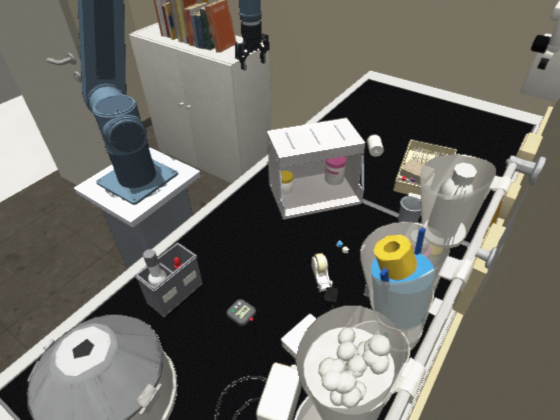

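View pics/top0.png

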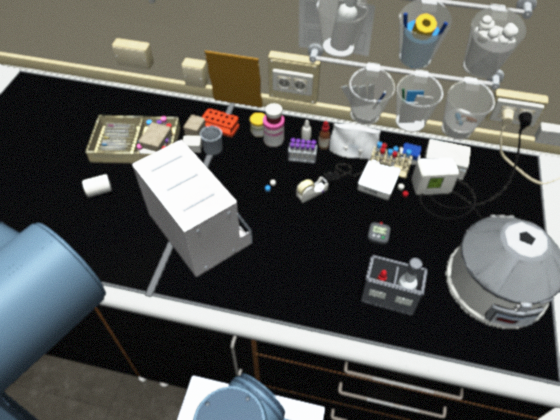

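The side view shows the carrier at about (170,280), with the grey cap at (152,257) and the red dropper at (177,262). The hood is at about (317,170) with its opening toward the camera. In the top view the carrier is at (395,285), the cap at (416,266) and the hood at (193,205). I'll enlarge these for corner picking.

```bash
python3 - <<'E'
import cv2,numpy as np
s=cv2.imread('pics/side0.png');t=cv2.imread('pics/top0.png')
def c(i,x,y,w,h,k):
    o=cv2.resize(i[y:y+h,x:x+w],None,fx=k,fy=k,interpolation=cv2.INTER_CUBIC)
    for a in range(x-x%10+10,x+w,10): cv2.line(o,((a-x)*k,0),((a-x)*k,4 if a%50 else 10),(0,255,255),1)
    for a in range(y-y%10+10,y+h,10): cv2.line(o,(0,(a-y)*k),(4 if a%50 else 10,(a-y)*k),(0,255,255),1)
    return o
A=c(t,350,250,100,75,4);B=c(s,125,240,100,75,4);C=c(t,120,135,133,100,3)
D=c(s,260,115,133,100,3);C=cv2.resize(C,(400,300));D=cv2.resize(D,(400,300))
C=c(t,130,137,133,140,3)[:,:399]
D=c(s,260,115,133,110,3)
M=np.zeros((600,800,3),np.uint8);M[:300,:400]=A;M[:300,400:]=B
E=cv2.resize(t[135:280,125:260],None,fx=2,fy=2,interpolation=cv2.INTER_CUBIC);M[300:590,:270]=E
M[300:600,400:799]=D[:300];cv2.imwrite('pics/m1.png',M)
E
```

```text
(no output)
```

View pics/m1.png

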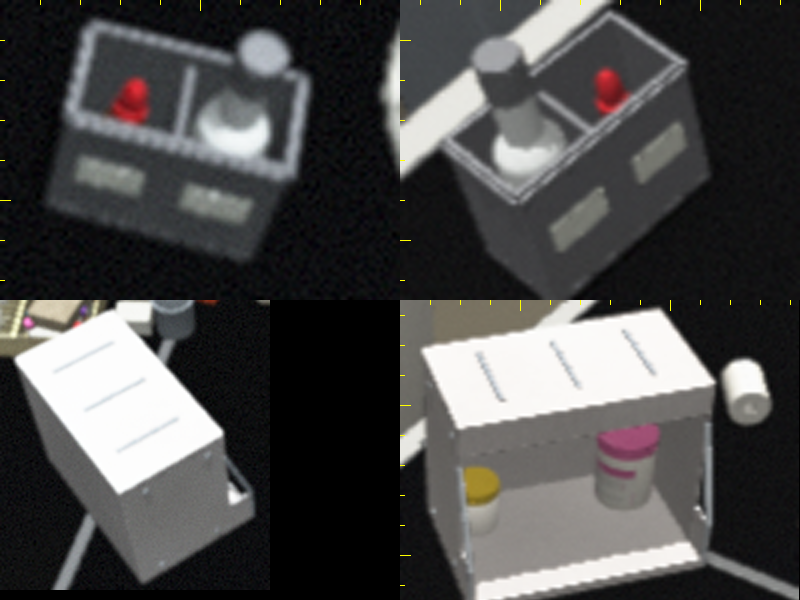

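The montage shows the carrier rim corners, the cap top and the four roof corners clearly in both views. The jar (pink) is at about (335,165) and the cup (yellow) at about (286,180) in the side image. I'll cast these pixels onto their known heights and cross-check the sizes.

```bash
cat > h.py <<'E'
import numpy as np,cv2
from cell import *
from scipy.spatial.transform import Rotation as R
def ray(n,p,ci=None):
    ci=ci or camera_info(n); K=np.array([[ci['fx'],0,ci['cx']],[0,ci['fy'],ci['cy']],[0,0,1]])
    Rm=cv2.Rodrigues(ci['rvec'])[0]; o=-Rm.T@ci['tvec']; d=Rm.T@np.linalg.solve(K,np.array([*p,1.])); return o,d
def hit(n,p,z,ci=None):
    o,d=ray(n,p,ci); return o+d*(z-o[2])/d[2]
def proj(n,P,ci=None):
    ci=ci or camera_info(n); K=np.array([[ci['fx'],0,ci['cx']],[0,ci['fy'],ci['cy']],[0,0,1]])
    return cv2.projectPoints(np.atleast_2d(np.float64(P)),ci['rvec'],ci['tvec'],K,None)[0][:,0]
E
python3 - <<'E'
from h import *
np.set_printoptions(precision=1,suppress=True)
S={'top':dict(car=[(372.5,255.5),(427,268.5),(423.5,294.5),(367,279.5)],hood=[(182.5,139),(236,201),(184,232),(134,163.5)],cap=[(416.2,262.5)]),
'side':dict(car=[(178,243.2),(196.5,256.2),(155,290),(136.5,275.7)],hood=[(268,131),(346,118),(364.7,142.3),(280.7,158.3)],cap=[(149.5,253)])}
for n in S:
  for k,z in (('car',120),('hood',217),('cap',189)):
    P=np.array([hit(n,p,z)[:2] for p in S[n][k]]); d=np.roll(P,-1,0)-P
    print(n,k,P.tolist() if 0 else P.round(1).tolist(),'mean',P.mean(0),'len',np.linalg.norm(d,axis=1),'ang',np.degrees(np.arctan2(d[:,1],d[:,0])))
print(hit('side',(149.5,253),189),hit('side',(335.5,158),97), hit('side',(286,175),66))
E
```

```text
top car [[504.3, -208.6], [497.7, -343.7], [423.6, -339.8], [433.1, -204.0]] mean [ 464.7 -274. ] len [135.2  74.2 136.1  71.3] ang [-92.8 177.   86.   -3.7]
top hood [[692.3, 345.2], [520.3, 144.2], [403.1, 236.9], [578.3, 437.2]] mean [548.5 290.9] len [264.5 149.4 266.  146.5] ang [-130.6  141.6   48.8  -38.9]
top cap [[463.2, -305.1]] mean [ 463.2 -305.1] len [0.] ang [0.]
side car [[442.3, -206.9], [512.7, -212.1], [504.0, -342.8], [435.4, -339.1]] mean [ 473.6 -275.2] len [ 70.6 131.   68.7 132.4] ang [ -4.2 -93.8 177.   87. ]
side hood [[414.0, 233.0], [577.6, 435.4], [689.6, 344.1], [528.1, 138.4]] mean [552.3 287.7] len [260.2 144.5 261.6 148.2] ang [  51.1  -39.1 -128.1  140.3]
side cap [[465.1, -303.7]] mean [ 465.1 -303.7] len [0.] ang [0.]
[ 465.1 -303.7  189. ] [583.4 375.8  97. ] [475.9 240.5  66. ]
```

The two views agree within about 5 mm and the sizes check (134x70 carrier, 266x148 roof). The layout I'll use:

- **Carrier:** centre about (468,-274).
- **Bottle:** axis about (465,-305).
- **Hood:** origin about (565,277), with +x axis at about 140.5°.
- **Jar and cup:** both fall at their nominal hood coordinates.

Now I'll start moving.

Emit:
send_rows --pt "0 0 0.25 -0.3 -0.45 -0.2 1" --pt "0 0 0.555 -0.7 -1 -0.4 1" --pt "0 0 0.555 -0.7 -1 -0.4 1" --pt "0 0 0.555 -0.7 -1 -0.4 1" --pt "0 0 0.555 -0.7 -1 -0.4 1" --pt "0 0 0.555 -0.7 -1 -0.4 1" --pt "0 0 0.555 -0.7 -1 -0.4 1" --pt "0 0 0.555 -0.7 -1 -0.4 1" --pt "0 0 0.555 -0.7 -1 -0.4 1" --pt "0 0 0.555 -0.7 -1 -0.4 1" --pt "0 0 0.555 -0.7 -1 -0.4 1" --pt "0 0 0.555 -0.7 -1 -0.4 1" --pt "0 0 0.555 -0.7 -1 -0.4 1" --pt "0 0 0.555 -0.7 -1 -0.4 1" --pt "0 0 0.555 -0.7 -1 -0.4 1"

```text
clock: 1.35
position: [168.3, 422.8, 248.2]
ee_rot: [-3.141, 0.001, 1.169]
contact_force: [0.2, 0.4, 0.9]
gripper_width: 0.999
grasp_force: 0.0
```

```bash
cat >> h.py <<'E'
import json,os
def log():
    s=sense(); open('kin.txt','a').write(json.dumps([list(s['qpos']),list(s['position']),list(s['ee_rot'])])+'\n'); return s
def Rt(s): return R.from_euler('xyz',s['ee_rot'])
def delta(s,pos,Rg=None):
    r=Rt(s); d=r.inv().apply(np.array(pos)-s['position'])/100
    t=np.zeros(3) if Rg is None else (r.inv()*Rg).as_rotvec()/np.pi
    return np.round(t,3),np.round(d,3)
E
python3 - <<'E'
from h import *
import cell
print([n for n in dir(cell) if n[0]!='_'], getattr(cell,'hold_point_z',None))
s=log(); print(s['clock'],s['position'],s['ee_rot'],s['qpos'])
print(delta(s,[465,-305.5,s['position'][2]]))
for n,p in (('top',(312,188)),('side',(322,272)),('top',(379,233)),('side',(241,312))): print(hit(n,p,20).round())
E
```

```text
['Unreachable', 'camera_info', 'finish_job', 'hold_point_z', 'sense', 'snapshot'] 18.700000000000003
1.35 [168.345624   422.81813711 248.24235267] [-3.14138031e+00  8.85499037e-04  1.16897566e+00] [9.45940003e-01 5.94177221e-02 1.67803004e+00 1.13745669e-05
 1.40505542e+00 1.34775888e+00]
(array([0., 0., 0.]), array([-5.543e+00,  5.579e+00,  4.000e-03]))
[767.  -8.  20.]
[764.  -6.  20.]
[ 649. -224.   20.]
[ 661. -229.   20.]
```

Emit:
send_rows --pt "0 0 0 -0.924 0.93 0 1" --pt "0 0 0 -0.924 0.93 0 1" --pt "0 0 0 -0.924 0.93 0 1" --pt "0 0 0 -0.924 0.93 0 1"

```text
clock: 1.68
position: [219.8, 297.3, 248.2]
ee_rot: [3.14, 0.003, 1.174]
contact_force: [0.6, 0.1, -1.0]
gripper_width: 1.002
grasp_force: 0.0
```

Emit:
send_rows --pt "0 0 0 -0.924 0.93 0 1" --pt "0 0 0 -0.924 0.93 0 1" --pt "0 0 0 -0.924 0.93 0 1" --pt "0 0 0 -0.924 0.93 0 1"

```text
clock: 2.02
position: [270.7, 175.7, 248.6]
ee_rot: [3.139, 0.002, 1.169]
contact_force: [0.1, 0.2, 1.0]
gripper_width: 1.001
grasp_force: 0.0
```

Emit:
send_rows --pt "0 0 0 -0.924 0.93 0 1" --pt "0 0 0 -0.924 0.93 0 1" --pt "0 0 0 -0.924 0.93 0 1" --pt "0 0 0 -0.924 0.93 0 1"

```text
clock: 2.35
position: [320.9, 54.2, 248.8]
ee_rot: [3.139, 0.002, 1.169]
contact_force: [0.6, 0.6, 0.3]
gripper_width: 1.0
grasp_force: 0.0
```

Emit:
send_rows --pt "0 0 0 -0.924 0.93 0 1" --pt "0 0 0 -0.924 0.93 0 1" --pt "0 0 0 -0.924 0.93 0 1" --pt "0 0 0 -0.924 0.93 0 1"

```text
clock: 2.68
position: [370.9, -66.5, 248.6]
ee_rot: [3.14, 0.002, 1.172]
contact_force: [-0.4, -0.3, 0.2]
gripper_width: 0.995
grasp_force: 0.0
```

Emit:
send_rows --pt "0 0 0 -0.924 0.93 0 1" --pt "0 0 0 -0.924 0.93 0 1" --pt "0 0 0 -0.924 0.93 0 1" --pt "0 0 0 -0.924 0.93 0 1"

```text
clock: 3.02
position: [420.8, -187.5, 248.0]
ee_rot: [3.14, 0.002, 1.173]
contact_force: [-0.4, -0.8, 0.3]
gripper_width: 0.998
grasp_force: 0.0
```

```bash
python3 - <<'E'
from h import *
s=log(); print(s['clock'],s['position'],s['ee_rot'],s['qpos'])
print(delta(s,[465,-305.5,s['position'][2]]))
i=snapshot('wrist');cv2.imwrite('pics/w1.png',i[:,:,::-1]);print(camera_info('wrist'))
print(proj('wrist',[[465,-305.5,189],[468,-274.5,120]]))
E
```

```text
3.0167 [ 420.82224149 -187.52584929  247.96389532] [3.14021676e+00 1.60415876e-03 1.17275238e+00] [-6.61076934e-01  6.85807143e-02  1.66878406e+00 -1.20831094e-03
  1.40248233e+00 -2.62832713e-01]
(array([0., 0., 0.]), array([-0.916,  0.865,  0.003]))
{'fx': 374.22853600092026, 'fy': 374.22853600092026, 'cx': 273.7549485181939, 'cy': 209.7067242600673, 'rvec': array([-2.77765711,  0.56100476,  0.08895569]), 'tvec': array([-459.73413879,  -59.67001611,  414.33337703])}
[[396.87900798 343.22212057]
 [364.52087702 262.21568515]]
```

View pics/w1.png

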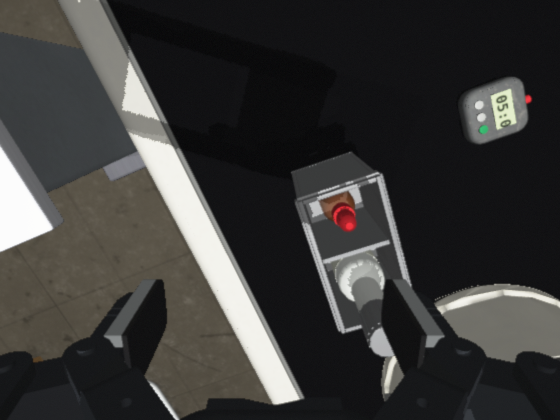

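The wrist view shows the cap top at about (384,343), with 397,343 predicted, the amber bottle at (343,215) and a pot rim at lower right. I'll refine the cap position and check clearance to the pot.

```bash
python3 - <<'E'
from h import *
np.set_printoptions(precision=1,suppress=True)
s=sense()
print('cap',hit('wrist',(384,343),189))
for z in (60,120): print('potL top',z,hit('top',(449,275),z),'wrist',hit('wrist',(388,375),z),'top edge',hit('top',(466,235),z), 'side',hit('side',(168,360),z))
m=cv2.imread('pics/w1.png'); 
print(delta(s,[464,-304.5,248]))
E
```

```text
cap [ 456.6 -301.8  189. ]
potL top 60 [ 530.3 -411.4   60. ] wrist [ 450.6 -454.4   60. ] top edge [ 667.9 -452.3   60. ] side [ 623.9 -432.7   60. ]
potL top 120 [ 491.5 -397.   120. ] wrist [ 450.7 -396.3  120. ] top edge [ 621.8 -435.8  120. ] side [ 656.  -447.2  120. ]
(array([0., 0., 0.]), array([-0.9,  0.9, -0. ]))
```

Emit:
send_rows --pt "0 0 0 -0.89 0.88 0 1" --pt "0 0 0 -0.89 0.88 0 1" --pt "0 0 0 -0.89 0.88 0 1" --pt "0 0 0 -0.89 0.88 0 1" --pt "0 0 0 -0.89 0.88 0 1" --pt "0 0 0 -0.89 0.88 0 1"

```text
clock: 3.57
position: [465.0, -296.9, 248.0]
ee_rot: [-3.14, -0.002, 1.175]
contact_force: [-0.8, 0.2, 0.5]
gripper_width: 0.999
grasp_force: 0.0
```

```bash
python3 - <<'E'
from h import *
np.set_printoptions(precision=1,suppress=True)
s=log(); print(s['position']);i=snapshot('wrist');cv2.imwrite('pics/w2.png',i[:,:,::-1])
t=snapshot('top'); M=np.hstack([cv2.resize(i,(400,300)),cv2.resize(t[230:330,340:480],(400,300))]);cv2.imwrite('pics/m2.png',M[:,:,::-1])
print(proj('wrist',[[462,-304,189]]))
E
```

```text
[ 465.  -296.9  248. ]
[[272.9 230.6]]
```

View pics/m2.png

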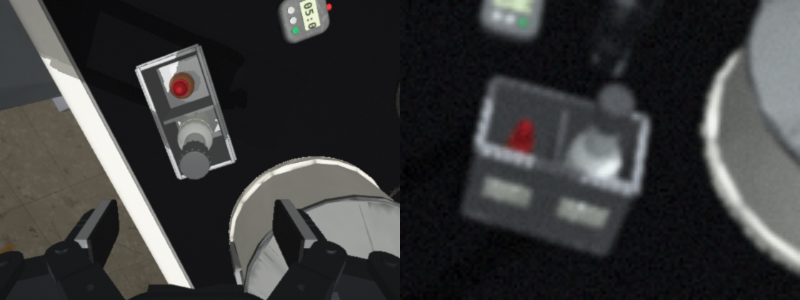

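The cap sits at about (270,228) in the wrist image, against (273,231) predicted for (462,-304), which confirms it. The pot is close to the right-hand finger, so I'll check its height and extent.

```bash
python3 - <<'E'
from h import *
np.set_printoptions(precision=1,suppress=True)
def tri(a,pa,b,pb):
    o1,d1=ray(a,pa);o2,d2=ray(b,pb);t=np.linalg.lstsq(np.c_[d1,-d2],o2-o1,rcond=None)[0];return o1+d1*t[0],o2+d2*t[1]
print('knob',tri('top',(527,240),'side',(82,348)))
for z in (80,120,160):
  print(z,[hit('wrist',p,z)[:2] for p in [(336,266),(365,235),(441,221),(322,330)]])
s=sense();print(delta(s,[462,-304,149.5]))
E
```

```text
knob (array([ 562.7, -546.3,  220.9]), array([ 563.5, -544.1,  220.6]))
80 [array([ 488.5, -401. ]), array([ 525.2, -380.8]), array([ 596. , -394.9]), array([ 450. , -464.9])]
120 [array([ 489.4, -379.8]), array([ 521.7, -362. ]), array([ 584. , -374.5]), array([ 455.5, -436.1])]
160 [array([ 490.3, -358.6]), array([ 518.2, -343.3]), array([ 572., -354.]), array([ 461. , -407.3])]
(array([0., 0., 0.]), array([-0.1,  0. ,  1. ]))
```

Emit:
send_rows --pt "0 0 -0.255 -0.1 0 0 1" --pt "0 0 -0.255 -0.1 0 0 1" --pt "0 0 -0.255 -0.1 0 0 1" --pt "0 0 -0.255 -0.1 0 0 1" --pt "0 0 -0.255 -0.1 0 0 1" --pt "0 0 -0.255 -0.1 0 0 1" --pt "0 0 -0.255 -0.1 0 0 1" --pt "0 0 -0.255 -0.1 0 0.25 1" --pt "0 0 -0.255 -0.1 0 0.5 1" --pt "0 0 -0.255 -0.1 0 0.75 1" --pt "0 0 -0.255 -0.1 0 0.9 1" --pt "0 0 -0.255 -0.1 0 1 1" --pt "0 0 -0.255 -0.1 0 1 1"

```text
clock: 4.75
position: [460.2, -306.0, 147.1]
ee_rot: [-3.14, -0.003, 1.976]
contact_force: [-0.5, 0.5, -0.4]
gripper_width: 0.998
grasp_force: 0.0
```

Emit:
send_rows --pt "0 0 0 0 0 0 -1" --pt "0 0 0 0 0 0 -1" --pt "0 0 0 0 0 0 -1" --pt "0 0 0 0 0 0 -1" --pt "0 0 0 0 0 0 -1" --pt "0 0 0 0 0 0 -1" --pt "0 0 0 0 0 0 -1" --pt "0 0 0 0 0 0 -1" --pt "0 0 0 0 0 0 -1" --pt "0 0 0 0 0 0 -1" --grip_force 45

```text
clock: 5.58
position: [461.8, -308.9, 149.7]
ee_rot: [3.141, 0.002, 1.974]
contact_force: [-0.2, -0.6, 5.4]
gripper_width: 0.304
grasp_force: 44.3
```

```bash
python3 - <<'E'
from h import *
s=log(); print(s)
E
```

```text
{'clock': 5.5833, 'qpos': array([-7.90398914e-01,  3.13086203e-01,  1.61012546e+00,  1.01489060e-04,
        1.21611725e+00, -1.19382320e+00]), 'joint_velocities': array([-0.00176425,  0.00216418, -0.0013391 ,  0.00104767,  0.00076395,
       -0.00126378]), 'joint_efforts': array([-2.22205021e-01, -4.28986573e+01, -2.52827346e+01, -9.70549788e-02,
       -1.05994404e-01, -1.15906027e-03]), 'position': array([ 461.77746342, -308.88382944,  149.71619417]), 'ee_rot': array([3.14067079e+00, 2.06972267e-03, 1.97418452e+00]), 'contact_force': array([-0.20922282, -0.61216874,  5.38127978]), 'moment': array([0.06259772, 0.01276509, 0.01759696]), 'grasp_force': 44.30828869342804, 'gripper_width': 0.30351875136194806}
```

Emit:
send_rows --pt "0 0 0 0 0 -0.2 -1" --pt "0 0 0 0 0 -0.45 -1" --pt "0 0 0 0 0 -0.75 -1" --pt "0 0 0 0 0 -1 -1" --pt "0 0 0 0 0 -1 -1"

```text
clock: 6.0
position: [463.0, -310.1, 254.1]
ee_rot: [3.138, 0.008, 1.974]
contact_force: [0.5, -1.0, -0.2]
gripper_width: 0.304
grasp_force: 44.9
```

Emit:
send_rows --pt "0 0 0 0 0 -0.25 -1" --pt "0 0 0 0 0 -0.45 -1" --pt "0 0 0 0 0 -0.45 -1"

```text
clock: 6.25
position: [462.2, -309.4, 296.9]
ee_rot: [3.14, 0.005, 1.974]
contact_force: [1.0, -1.0, -1.1]
gripper_width: 0.308
grasp_force: 44.9
```

Emit:
send_rows --pt "0 0 0 0.15 0.15 0 -1" --pt "0 0 0 0.35 0.35 0 -1" --pt "0 0 0 0.6 0.6 0 -1" --pt "0 0 0 0.8 0.8 0 -1" --pt "0 0 0 0.95 0.94 0 -1"

```text
clock: 6.67
position: [510.4, -181.4, 291.6]
ee_rot: [-3.141, -0.003, 1.975]
contact_force: [0.9, -0.8, -1.5]
gripper_width: 0.306
grasp_force: 44.8
```

Emit:
send_rows --pt "0 0 0 0.25 0.25 0 -1" --pt "0 0 0 0.45 0.45 0 -1" --pt "0 0 0 0.65 0.65 0 -1" --pt "0 0 0 0.8 0.8 0 -1" --pt "0 0 0 0.9 0.9 0 -1" --pt "0 0 0 0.95 0.94 0 -1" --pt "0 0 0 0.95 0.94 0 -1"

```text
clock: 7.25
position: [559.2, -58.3, 292.0]
ee_rot: [-3.14, -0.002, 1.976]
contact_force: [0.3, -0.3, -1.4]
gripper_width: 0.31
grasp_force: 44.8
```

Emit:
send_rows --pt "0 0 0 0 0 0.2 -1" --pt "0 0 0 0 0 0.4 -1" --pt "0 0 0 0 0 0.6 -1" --pt "0 0 0 0 0 0.8 -1" --pt "0 0 0 0 0 0.9 -1" --pt "0 0 0 0 0 1 -1" --pt "0 0 0 0 0 1 -1"

```text
clock: 7.83
position: [558.2, -60.2, 191.5]
ee_rot: [-3.139, -0.002, 1.973]
contact_force: [-0.3, 0.2, -1.3]
gripper_width: 0.307
grasp_force: 44.7
```

```bash
python3 - <<'E'
from h import *
s=log(); print(s)
i=snapshot('side');t=snapshot('top');w=snapshot('wrist')
p=proj('side',[560,-60,100])[0].astype(int);q=proj('top',[560,-60,100])[0].astype(int);print(p,q)
c=lambda i,p:cv2.resize(i[p[1]-50:p[1]+50,p[0]-45:p[0]+45],(360,400))
cv2.imwrite('pics/m3.png',np.hstack([c(i,p),c(t,q)])[:,:,::-1])
E
```

```text
{'clock': 7.8333, 'qpos': array([-3.05900613e-01,  2.93342926e-01,  1.53048947e+00, -2.83628180e-04,
        1.32147542e+00, -7.08366050e-01]), 'joint_velocities': array([ 0.00691221, -0.020586  , -0.0453593 ,  0.00121964,  0.03847888,
        0.00249419]), 'joint_efforts': array([-3.58571915e-02, -4.75695062e+01, -2.97730654e+01, -1.16720254e-02,
       -4.30678837e-01, -5.13238774e-03]), 'position': array([558.17606414, -60.19392402, 191.46967885]), 'ee_rot': array([-3.13859260e+00, -2.20852762e-03,  1.97332895e+00]), 'contact_force': array([-0.31431192,  0.18699213, -1.33069048]), 'moment': array([ 0.0535761 , -0.00745334, -0.0325374 ]), 'grasp_force': 44.74010109901428, 'gripper_width': 0.30708337441047096}
[249 233] [317 230]
```

View pics/m3.png

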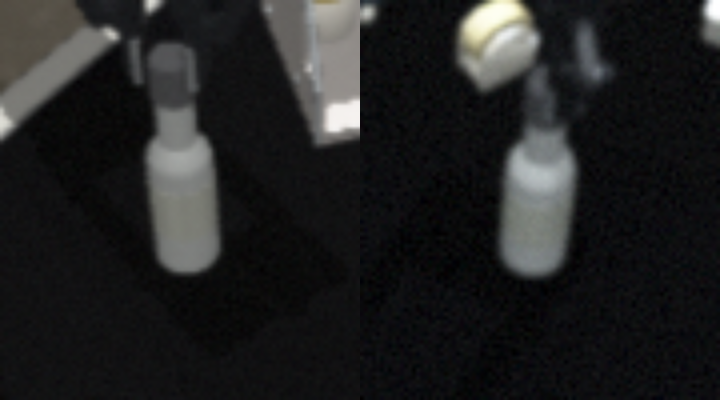

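The bottle hangs in the gripper, base about 45 mm up and possibly a few degrees tilted. I'll quantify the tilt against the projected vertical.

```bash
python3 - <<'E'
from h import *
np.set_printoptions(precision=2,suppress=True)
for n,c,up,dn in (('side',(249,233),(172,90),(188,258)),('top',(317,230),(545,150),(533,258))):
    off=0 if n=='side' else 360
    f=lambda p:np.array([c[0]-45+(p[0]-off)/4,c[1]-50+p[1]/4])
    u=f(dn)-f(up); v=np.diff(proj(n,[[558,-60,210],[558,-60,60]]),axis=0)[0]
    print(n,f(up),f(dn),np.degrees(np.arctan2(u[0],u[1])-np.arctan2(v[0],v[1])))
E
```

```text
side [247.  205.5] [251.  247.5] -0.008968323342416226
top [318.25 217.5 ] [315.25 244.5 ] -0.2719962928557811
```

Emit:
send_rows --pt "0 0 0 0 0 0.15 -1" --pt "0 0 0 0 0 0.28 -1" --pt "0 0 0 0 0 0.37 -1" --pt "0 0 0 0 0 0.42 -1" --pt "0 0 0 0 0 0.44 -1" --pt "0 0 0 0 0 0.45 -1" --pt "0 0 0 0 0 0.45 -1"

```text
clock: 8.57
position: [559.9, -59.8, 149.1]
ee_rot: [3.141, 0.001, 1.974]
contact_force: [-0.2, 0.1, -0.7]
gripper_width: 0.31
grasp_force: 44.8
```

Emit:
send_rows --pt "0 0 0 0 0 0.006 -1" --pt "0 0 0 0 0 0.012 -1" --pt "0 0 0 0 0 0.012 -1"

```text
clock: 8.82
position: [559.7, -59.8, 147.7]
ee_rot: [3.141, 0.0, 1.974]
contact_force: [0.3, 1.3, -0.3]
gripper_width: 0.306
grasp_force: 44.8
```

Emit:
send_rows --pt "0 0 0 0 0 0.008 -1" --pt "0 0 0 0 0 0.015 -1" --pt "0 0 0 0 0 0.015 -1"

```text
clock: 9.07
position: [559.4, -59.7, 145.8]
ee_rot: [-3.141, -0.0, 1.974]
contact_force: [-0.7, 0.6, -1.5]
gripper_width: 0.31
grasp_force: 44.8
```

Emit:
send_rows --pt "0 0 0 0 0 0.008 -1" --pt "0 0 0 0 0 0.01 -1" --pt "0 0 0 0 0 0.01 -1"

```text
clock: 9.32
position: [559.9, -59.9, 145.7]
ee_rot: [3.141, 0.001, 1.974]
contact_force: [-0.4, 0.4, 4.3]
gripper_width: 0.306
grasp_force: 45.4
```

Emit:
send_rows --pt "0 0 0 0 0 0 -0.2" --pt "0 0 0 0 0 0 0.1" --pt "0 0 0 0 0 0 0.4" --pt "0 0 0 0 0 0 0.7" --pt "0 0 0 0 0 0 1" --pt "0 0 0 0 0 0 1" --pt "0 0 0 0 0 0 1" --pt "0 0 0 0 0 0 1" --pt "0 0 0 0 0 -0.3 1" --pt "0 0 0 0 0 -0.6 1" --pt "0 0 0 0 0 -0.9 1" --pt "0 0 0 0 0 -1 1"

```text
clock: 10.32
position: [561.4, -60.3, 249.7]
ee_rot: [3.136, 0.005, 1.974]
contact_force: [1.2, 0.1, -0.0]
gripper_width: 1.002
grasp_force: 0.0
```

```bash
python3 - <<'E'
from h import *
np.set_printoptions(precision=2,suppress=True)
s=log();print(s['clock'],s['position'],s['qpos'])
cv2.imwrite('pics/s4.png',snapshot('side')[:,:,::-1]);cv2.imwrite('pics/t4.png',snapshot('top')[:,:,::-1])
for n,f in (('side','s4'),('top','t4')):
    p=proj(n,[558,-60,80])[0].astype(int);i=cv2.imread(f'pics/{f}.png')[p[1]-30:p[1]+45,p[0]-20:p[0]+20]
    g=i.min(2)>75; N,l,st,ce=cv2.connectedComponentsWithStats(g.astype(np.uint8)); k=1+st[1:,4].argmax(); ys,xs=np.nonzero(l==k)
    cx=np.array([xs[ys==y].mean() for y in np.unique(ys)]);w=[(ys==y).sum() for y in np.unique(ys)]
    print(n,p,st[k],np.c_[np.unique(ys)+p[1]-30,cx+p[0]-20,w][::5])
    print('pred axis',proj(n,[[560,-60,0],[560,-60,90],[560,-60,185]]))
E
```

```text
10.3167 [561.43 -60.27 249.75] [-0.3   0.26  1.44 -0.    1.44 -0.71]
side [249 237] [ 14  15  17  40 552] [[222.  250.5   4. ]
 [227.  250.    9. ]
 [232.  250.5  16. ]
 [237.  250.5  16. ]
 [242.  251.   15. ]
 [247.  251.5  16. ]
 [252.  252.   15. ]
 [257.  252.   15. ]]
pred axis [[251.35 256.89]
 [249.35 235.58]
 [246.98 210.39]]
top [317 235] [ 10  17  17  36 504] [[222.  313.5   2. ]
 [227.  315.5  14. ]
 [232.  315.5  16. ]
 [237.  315.   17. ]
 [242.  314.5  16. ]
 [247.  314.   15. ]
 [252.  314.   15. ]
 [257.  313.5   2. ]]
pred axis [[315.55 251.45]
 [317.5  233.15]
 [319.79 211.59]]
```

The bottle stands upright on the worktop. Next are two free-air wrist tilts higher up, so I can identify the arm's kinematics for planning.

Emit:
send_rows --pt "0.03 0 0 0 0 -0.4 1" --pt "0.07 0 0 0 0 -0.8 1" --pt "0.11 0 0 0 0 -1 1" --pt "0.15 0 0 0 0 -1 1" --pt "0.19 0 0 0 0 -1 1" --pt "0.23 0 0 0 0 -1 1" --pt "0.25 0 0 0 0 -1 1" --pt "0.25 0 0 0 0 -1 1" --pt "0.25 0 0 0 0 -1 1"

```text
clock: 11.17
position: [560.1, -59.5, 340.5]
ee_rot: [-2.351, -0.004, 1.976]
contact_force: [-0.3, 0.2, -0.1]
gripper_width: 1.0
grasp_force: 0.0
```

```bash
python3 - <<'E'
from h import *
s=log(); print(s['position'],s['ee_rot'],s['qpos'],s['joint_velocities'].round(2))
E
```

```text
[560.07806783 -59.49229522 340.49031048] [-2.35140531 -0.00351802  1.97567368] [-0.08169437  0.76495315  0.66892751 -0.49508311  2.37365441 -0.72902655] [-0.02 -0.1  -0.02  0.01  0.    0.01]
```

Emit:
send_rows --pt "0 0.03 0.03 0 0 0 1" --pt "0 0.06 0.06 0 0 0 1" --pt "0 0.09 0.09 0 0 0 1" --pt "0 0.12 0.12 0 0 0 1" --pt "0 0.15 0.15 0 0 0 1" --pt "0 0.18 0.18 0 0 0 1" --pt "0 0.18 0.18 0 0 0 1" --pt "0 0.18 0.18 0 0 0 1" --pt "0 0.18 0.18 0 0 0 1"

```text
clock: 11.92
position: [558.8, -60.8, 346.9]
ee_rot: [-2.361, -0.001, 1.173]
contact_force: [0.1, 0.1, -0.4]
gripper_width: 1.0
grasp_force: 0.0
```

```bash
cat >> h.py <<'E'
from scipy.optimize import least_squares
def fk(q,k,full=False):
    a1,b,d1,a2,e,a3,L,x6,y6=k
    Rz=lambda a:R.from_euler('z',a);Ry=lambda a:R.from_euler('y',a)
    B=Rz(q[0]);S=B.apply([a1,b,d1]);A=B*Ry(q[1]);E=S+A.apply([0,0,a2]);F=A*Ry(q[2]);W=E+F.apply([e,0,a3])
    T=F*Rz(q[3])*Ry(q[4])*Rz(q[5]);P=T*Rz(y6); t=W+T.apply([x6,0,L])
    return (t,P,S,E,W) if full else (t,P)
def load(): return [tuple(map(np.array,json.loads(l))) for l in open('kin.txt')]
E
python3 - <<'E'
from h import *
np.set_printoptions(precision=3,suppress=True)
s=log(); print(s['clock'],s['position'],s['ee_rot'],s['qpos'],s['joint_velocities'].round(2))
D=load();D.append((np.array([1.14317396e+00,2.59321319e-01,1.53606216e+00,1.6e-05,1.34800064e+00,-2.02828807e-01]),np.array([122.349,535.649,207.795]),np.array([-3.13984,-.00037,2.916795])))
def res(k):
    r=[]
    for q,p,e in D:
        t,P=fk(q,k);r+=list((t-p)/1.)+list(300*(P.inv()*R.from_euler('xyz',e)).as_rotvec())
    return np.array(r)
for y0 in (0,1.57,-1.57,3.1):
    f=least_squares(res,[0,111,160,425,0,392,270,0,y0],loss='soft_l1');print(f.cost,f.x)
    if f.cost<200: np.save('k.npy',f.x);print(np.abs(res(f.x)).reshape(-1,6).max(0))
E
```

```text
11.9167 [558.783 -60.781 346.936] [-2.361 -0.001  1.173] [-0.337  0.798  0.586  0.077  2.536  0.105] [ 0.04  0.02 -0.01 -0.01  0.01 -0.01]
1.8075668628547703e-06 [  0.    110.8   221.7   534.4    60.2   425.9   376.9     0.    667.588]
[0.    0.    0.    0.    0.002 0.   ]
1.8075668632988595e-06 [  0.    110.8   221.7   534.4    60.2   425.9   376.9     0.      1.571]
[0.    0.    0.    0.    0.002 0.   ]
1.8075668635209041e-06 [  0.    110.8   221.7   534.4    60.2   425.9   376.9     0.    830.951]
[0.    0.    0.    0.    0.002 0.   ]
1.8075668632988595e-06 [   0.     110.8    221.7    534.4     60.2    425.9    376.9      0.
 -664.447]
[0.    0.    0.    0.    0.002 0.   ]
```

The kinematic model fits to numerical precision (wrist to TCP 377 mm). Now I'll plan the second grasp and the hood path: scan heading and pitch for joint limits and clearances.

```bash
cat >> h.py <<'E'
K=np.load('k.npy') if os.path.exists('k.npy') else None
LO=np.array([-3.14,-.91,.19,-1.22,.22,-3.12]);HI=np.array([3.14,2.08,2.58,4.36,2.71,3.12])
O=np.array([565,277.2,0.]);AX=np.radians(140.5);RH=R.from_euler('z',AX)
def ik(p,Rg,seed):
    def f(q):
        t,P=fk(q,K);return np.r_[(t-p)/100,(P.inv()*Rg).as_rotvec()]
    r=least_squares(f,np.clip(seed,LO+.01,HI-.01),bounds=(LO,HI),max_nfev=60);return r.x,np.abs(r.fun).max()
def tool(base,Rb,al,p,s,flip):
    z=np.array([np.cos(p)*np.cos(al),np.cos(p)*np.sin(al),-np.sin(p)]);y=flip*np.array([-np.sin(al),np.cos(al),0])
    Rt=Rb*R.from_matrix(np.c_[np.cross(y,z),y,z]);g=base+Rb.apply([0,0,s]);return g+Rt.apply([0,0,18.7]),Rt
# boxes in hood frame: lo,hi
BX=np.array([[[-55,-133,180],[-52,133,217]],[[-55,-133,214],[93,133,217]],[[-55,130,0],[93,133,217]],[[-55,-133,0],[93,-130,217]],
 [[-90,130,0],[-55,133,60]],[[-90,-133,0],[-55,-130,60]],[[-75,130,60],[-55,133,130]],[[-75,-133,60],[-55,-130,130]],[[90,-133,0],[93,133,217]],[[-90,-133,-5],[93,133,6]],[[-90,-133,0],[-87,133,14]],[[-3000,-3000,-50],[3000,3000,0]]],float)
def dist(Pw):  # min signed-ish distance of each point to boxes (world pts)
    P=RH.inv().apply(np.atleast_2d(Pw)-O)
    d=np.maximum(np.maximum(BX[:,0][:,None]-P,P-BX[:,1][:,None]),0);return np.linalg.norm(d,axis=2)
S_=np.array([0,0,47,94,94,112,112,150,150,185,185.]);R_=np.array([0,22,22,22,22,12.5,12.5,12.5,14,14,0])
_s=np.linspace(0,185,60);_r=np.where(_s<=94,22,np.where(_s<112,22-9.5*(_s-94)/18,np.where(_s<150,12.5,14)))
_a=np.linspace(0,2*np.pi,24,endpoint=False)
BOT=np.array([[r*np.cos(a),r*np.sin(a),s] for s,r in zip(_s,_r) for a in _a])
_g=np.linspace(-1,1,7)
HAND=np.array([[38*u,43*v,-18.7-w] for u in _g for v in _g for w in np.linspace(54,150,9) if max(abs(u),abs(v))>.9])
FING=np.array([[11*u,sg*v,w-18.7] for u in (-1,1) for sg in (-1,1) for v in (24,45) for w in np.linspace(-54,18,6)])
def clear(q,base,Rb):
    t,P,S,E,W=fk(q,K,True)
    h=dist(t+P.apply(HAND)).min();fi=dist(t+P.apply(FING)).min()
    wr=dist(np.linspace(t+P.apply([0,0,-150]),W,8)).min()-55
    fa=dist(np.linspace(W,E,12)).min()-65
    return np.array([dist(base+Rb.apply(BOT)).min() if base is not None else 99,h,fi,wr,fa])
def hoodpose(x,y,z,th): return O+RH.apply([x,y,z]),RH*R.from_euler('y',th)
E
cat > plan.py <<'E'
from h import *
np.set_printoptions(precision=2,suppress=True,linewidth=160)
TH=.9
def path(yb,n=6):
    w=[(x,yb,42,TH) for x in (-200,-160,-120,-75)]
    for u in np.linspace(0,1,n+1)[1:]:
        th=TH*(1-u);w.append((-75+60*u,yb,6+22*np.sin(th)+5+14*u*(1-u),th))
    return w
if __name__=='__main__':
  for flip in (1,-1):
   for al in (-70,-50,-30,-10,0):
    for p in (0,15,30):
      q=np.array([.1,.8,1.0,1.2,1.8,0]);out=[];errs=[];ql=[]
      for w in path(-10)[::-1]:
        b,Rb=hoodpose(*w);t,Rg=tool(b,Rb,np.radians(al),np.radians(p),50,flip)
        if not len(ql):
            best=min((ik(t,Rg,np.array([a,.8,1.0,c,1.8,d])) for a in(0,.3) for c in (0.5,1.6,2.7) for d in (-2,0,2)),key=lambda r:r[1]);q,e=best
        else: q,e=ik(t,Rg,q)
        errs.append(e);ql.append(q);out.append(clear(q,b,Rb))
      ql=np.array(ql);m=np.minimum(ql-LO,HI-ql).min()
      print(flip,al,p,'err %.3f lim %.2f'%(max(errs),m),'clr',np.min(out,0),'dqmax %.2f'%np.abs(np.diff(ql,axis=0)).max())
E
time python3 plan.py
```

```text
1 -70 0 err 0.000 lim 0.49 clr [  5.     0.    17.08 -44.16  -4.  ] dqmax 0.14
1 -70 15 err 0.000 lim 0.35 clr [  5.     0.    15.13 -49.4   88.71] dqmax 0.19
1 -70 30 err 0.000 lim 0.30 clr [  5.     0.    13.79 -48.23  91.86] dqmax 0.29
1 -50 0 err 0.000 lim 0.71 clr [  5.     0.    19.09 -21.42  -4.  ] dqmax 0.10
1 -50 15 err 0.000 lim 0.59 clr [  5.     0.    17.47 -44.13  88.71] dqmax 0.12
1 -50 30 err 0.000 lim 0.33 clr [  5.     0.    17.05 -54.24  83.54] dqmax 0.16
1 -30 0 err 0.000 lim 0.79 clr [ 5.    9.   24.51 -0.48 -4.  ] dqmax 0.12
1 -30 15 err 0.000 lim 0.81 clr [  5.     0.    23.42 -32.51  88.71] dqmax 0.14
1 -30 30 err 0.000 lim 0.52 clr [  5.     0.    23.68 -51.85 104.8 ] dqmax 0.16
1 -10 0 err 0.000 lim 0.52 clr [ 5.    9.   33.07  6.   -4.  ] dqmax 0.12
1 -10 15 err 0.000 lim 0.69 clr [  5.     0.    32.26 -23.15  88.71] dqmax 0.14
1 -10 30 err 0.000 lim 0.75 clr [  5.     0.    32.87 -55.   137.2 ] dqmax 0.14
1 0 0 err 0.000 lim 0.37 clr [ 5.    9.49 38.21  6.   -4.  ] dqmax 0.13
1 0 15 err 0.000 lim 0.54 clr [  5.     0.85  37.43 -21.95  88.71] dqmax 0.13
1 0 
[... 605 characters left out ...]
.51 -0.48 -4.  ] dqmax 0.12
-1 -30 15 err 0.000 lim 0.81 clr [  5.     0.    23.42 -32.51  88.71] dqmax 0.14
-1 -30 30 err 0.000 lim 0.52 clr [  5.     0.    23.68 -51.85 104.8 ] dqmax 0.16
-1 -10 0 err 0.000 lim 0.52 clr [ 5.    9.   33.07  6.   -4.  ] dqmax 0.12
-1 -10 15 err 0.000 lim 0.69 clr [  5.     0.    32.26 -23.15  88.71] dqmax 0.14
-1 -10 30 err 0.000 lim 0.85 clr [  5.     0.    32.87 -55.   137.2 ] dqmax 0.14
-1 0 0 err 0.000 lim 0.37 clr [ 5.    9.49 38.21  6.   -4.  ] dqmax 0.13
-1 0 15 err 0.000 lim 0.54 clr [  5.     0.85  37.43 -21.95  88.71] dqmax 0.13
-1 0 30 err 0.000 lim 0.74 clr [  5.     0.    36.47 -54.91 130.36] dqmax 0.14
real	0m22.951s
user	0m22.940s
sys	0m0.448s
```

```bash
cat > plan.py <<'E'
from h import *
from scipy.interpolate import PchipInterpolator as PI
np.set_printoptions(precision=2,suppress=True,linewidth=160)
#      xb   zb   th
WP=np.array([[-230,30,.80],[-175,24,.80],[-140,30,.78],[-120,34,.70],[-100,33,.57],[-80,30,.44],[-60,25,.31],[-40,19,.17],[-25,12,.05],[-20,9,0],[-20,7,0]])
def path(yb,n=2):
    u=np.arange(len(WP));f=PI(u,WP);return [(a,yb,b,c) for a,b,c in f(np.linspace(0,len(WP)-1,(len(WP)-1)*n+1))]
def run(al,p,s,yb,flip,n=2,seed=None):
    out=[];ql=[];er=0
    for w in path(yb,n)[::-1]:
        b,Rb=hoodpose(*w);t,Rg=tool(b,Rb,np.radians(al),np.radians(p),s,flip)
        if not ql: q,e=min((ik(t,Rg,np.array([a,.8,1.0,c,1.8,d])) for a in(0.1,) for c in (0.5,1.6,2.7) for d in (-2,0,2)),key=lambda r:r[1])
        else: q,e=ik(t,Rg,q)
        er=max(er,e);ql.append(q);out.append(clear(q,b,Rb))
    return er,np.array(ql)[::-1],np.array(out)[::-1]
if __name__=='__main__':
   for al in (-40,-20,0):
    for p in (0,6,12):
     for s in (48,58):
      er,ql,out=run(al,p,s,-10,1,1);m=np.minimum(ql-LO,HI-ql).min(1)
      print(al,p,s,'err %.3f lim %.2f'%(er,m.min()),'clr',out.min(0),'arg',out[:-1].argmin(0))
E
python3 plan.py
```

```text
-40 0 48 err 0.000 lim 0.90 clr [  1.     3.    12.72  -3.85 -10.  ] arg [9 9 2 9 9]
-40 0 58 err 0.000 lim 0.90 clr [ 1.   13.   22.    4.47 -0.  ] arg [9 9 2 9 9]
-40 6 48 err 0.000 lim 0.98 clr [ 1.    9.04 11.73  7.42 27.44] arg [9 9 2 9 9]
-40 6 58 err 0.000 lim 0.97 clr [ 1.   18.94 20.57 11.3  37.44] arg [9 9 2 9 9]
-40 12 48 err 0.000 lim 0.95 clr [ 1.   15.2  11.22 12.85 64.47] arg [9 9 2 9 9]
-40 12 58 err 0.000 lim 0.93 clr [ 1.   19.26 19.45 16.76 74.47] arg [9 9 2 9 9]
-20 0 48 err 0.000 lim 0.65 clr [  1.     3.    19.61  -0.   -10.  ] arg [9 9 2 9 9]
-20 0 58 err 0.000 lim 0.65 clr [ 1.   13.   26.86 10.   -0.  ] arg [9 9 2 9 9]
-20 6 48 err 0.000 lim 0.72 clr [ 1.    8.85 19.37 13.72 27.44] arg [9 9 2 9 9]
-20 6 58 err 0.000 lim 0.72 clr [ 1.   18.85 26.24 23.72 37.44] arg [9 9 2 9 9]
-20 12 48 err 0.000 lim 0.79 clr [ 1.   15.06 19.59 27.3  64.47] arg [9 9 2 9 9]
-20 12 58 err 0.000 lim 0.78 clr [ 1.   25.06 25.97 37.3  74.47] arg [9 9 2 9 9]
0 0 48 err 0.000 lim 0.33 clr [  1.     3.16  31.68  -0.   -10.  ] arg [9 9 2 9 9]
0 0 58 err 0.000 lim 0.36 clr [ 1.   13.04 36.99 10.   -0.  ] arg [9 9 2 9 9]
0 6 48 err 0.000 lim 0.43 clr [ 1.   10.11 32.13 13.72 27.44] arg [9 9 2 9 9]
0 6 58 err 0.000 lim 0.42 clr [ 1.   20.11 36.88 23.72 37.44] arg [9 9 2 9 9]
0 12 48 err 0.000 lim 0.50 clr [ 1.   16.31 32.94 27.3  64.47] arg [9 9 2 9 9]
0 12 58 err 0.000 lim 0.49 clr [ 1.   25.83 37.14 37.3  74.47] arg [9 9 2 9 9]
```

```bash
cat > tr.py <<'E'
from plan import *
AL,P_,S0=-20,14,58
C0=np.array([559,-59,0.])
def key(base,hb,th,s=S0,back=0,flip=1):
    Rb=R.from_euler('z',hb,degrees=True)*R.from_euler('y',th);t,Rg=tool(np.array(base,float),Rb,np.radians(AL),np.radians(P_),s,flip)
    return t-Rg.apply([0,0,back]),Rg,np.array(base,float),Rb
if __name__=='__main__':
  from h import *
  a,b=ray('side',(251.5,247)),ray('top',(314.3,242)); print(hit('side',(251.5,247),45),hit('top',(314.3,242),45))
  er,ql,out=run(AL,P_,S0,-10,1,1);print(er,np.c_[[w for w in path(-10,1)],ql]);print(out)
  er,q2,_=run(AL,P_,S0,-10,-1,1);print('flip q6',q2[[0,-1]])
  w0=path(-10,1)[0];b0,_=hoodpose(*w0)
  for hd in (-20,0,15,30,45,60):
    q=ql[0];o=[];er=0;
    for u in np.linspace(0,1,8):
      base=b0+(C0-b0)*u+[0,0,90*min(1,3*u,3*(1-u))];k=key(base,140.5+(hd-AL-140.5)*u,.8*(1-u))
      q,e=ik(k[0],k[1],q);er=max(er,e);o.append(np.r_[q,clear(q,k[2],k[3])])
    o=np.array(o);print(hd,'err %.3f'%er,'lim',np.minimum(o[:,:6]-LO,HI-o[:,:6]).min(1),'last',o[-1],'W',fk(q,K,True)[4],'E',fk(q,K,True)[3])
E
python3 tr.py
```

```text
[563.72 -59.63  45.  ] [560.34 -53.85  45.  ]
2.626420803064633e-09 [[-230.    -10.     30.      0.8    -0.19    0.82    1.14    0.54    1.48    2.12]
 [-175.    -10.     24.      0.8    -0.15    0.76    1.29    0.56    1.39    2.1 ]
 [-140.    -10.     30.      0.78   -0.13    0.72    1.36    0.58    1.37    2.11]
 [-120.    -10.     34.      0.7    -0.13    0.74    1.35    0.61    1.44    2.12]
 [-100.    -10.     33.      0.57   -0.15    0.79    1.31    0.66    1.54    2.14]
 [ -80.    -10.     30.      0.44   -0.16    0.85    1.28    0.71    1.64    2.16]
 [ -60.    -10.     25.      0.31   -0.17    0.91    1.26    0.76    1.72    2.18]
 [ -40.    -10.     19.      0.17   -0.18    0.98    1.23    0.82    1.81    2.2 ]
 [ -25.    -10.     12.      0.05   -0.18    1.05    1.21    0.87    1.87    2.22]
 [ -20.    -10.      9.      0.     -0.18    1.08    1.2     0.89    1.9     2.23]
 [ -20.    -10.      7.      0.     -0.18    1.08    1.2     0.89    1.9     2.22]]
[[ 14.22  84.79  38.92 123.42 229.05]
 [  8.22  78.79  32.92  84.22 201.58]
 [ 14.53  51.61  25.94  52.   187.46]
 [ 1
[... 806 characters left out ...]
6 0.07] last [-1.01  0.96  2.51  1.93  1.43  1.26  0.   34.19 42.97 34.76 79.66] W [ 223.28 -148.96  144.66] E [ 325.05 -312.39  529.3 ]
30 err 0.000 lim [0.95 0.89 0.8  0.78 0.82 0.62 0.43 0.26] last [-1.06  0.87  2.32  1.57  1.33  1.53  0.   34.19 42.97 34.76 79.66] W [ 258.   -232.78  144.66] E [ 296.2  -300.71  567.67]
45 err 0.000 lim [0.95 0.9  0.83 0.81 0.84 0.77 0.61 0.48] last [-1.03  0.85  2.1   1.29  1.38  1.76  0.   34.19 42.97 34.76 79.66] W [ 313.24 -304.76  144.66] E [ 302.31 -286.64  574.27]
60 err 0.000 lim [0.95 0.92 0.86 0.84 0.86 0.92 0.8  0.7 ] last [-0.96  0.88  1.88  1.08  1.5   1.92  0.   34.19 42.97 34.76 79.66] W [ 385.22 -360.    144.66] E [ 326.11 -274.98  562.14]
```

```bash
cat > tr2.py <<'E'
from tr import *
from scipy.spatial.transform import Slerp
def sim(q,ps,Rs,n=10):
    o=[]
    for i in range(len(ps)-1):
        sl=Slerp([0,1],R.concatenate([Rs[i],Rs[i+1]]))
        for u in np.linspace(0,1,n+1)[1:]:
            q,e=ik(ps[i]+(ps[i+1]-ps[i])*u,sl(u),q);o.append(np.r_[q,e,np.minimum(q-LO,HI-q).min()])
    return np.array(o)
C0=np.array([562,-57,0.])
if __name__=='__main__':
  s=sense()
  for hd in (20,26,32):
   for flip in (1,-1):
    k=key(C0,hd-AL,0,flip=flip);kp=key(C0+[0,0,150],hd-AL,0,flip=flip)
    kd=R.from_euler('xyz',[np.pi,0,1.974]) 
    for nm,ps,Rs in (('direct',[s['position'],kp[0],k[0]],[Rt(s),kp[1],k[1]]),):
      o=sim(s['qpos'],ps,Rs);d=np.abs(np.diff(o[:,:6],axis=0)).max()
      print(hd,flip,nm,'err',o[:,6].max().round(3),'lim',o[:,7].min(),'dq',d,'end',o[-1,:6],'rot',np.degrees((Rt(s).inv()*kp[1]).magnitude()),kp[0],clear(o[-1,:6],None,None))
E
python3 tr2.py
```

```text
20 1 direct err 0.717 lim 4.440892098500626e-16 dq 1.4915728044976473 end [-0.58  0.28  2.15  1.02  0.54 -3.12] rot 171.1322684983881 [579.05 -50.79 203.48] [ 99.    97.62  53.18 132.14 265.85]
20 -1 direct err 0.0 lim 0.10938080451931187 dq 0.37701709050031385 end [-1.03  0.92  2.45  1.81  1.37 -1.79] rot 109.92098188309848 [579.05 -50.79 203.48] [99.   34.19 42.97 34.76 79.66]
26 1 direct err 0.724 lim 4.440892098500626e-16 dq 1.08111127080809 end [-0.61  0.31  2.1   0.95  0.65 -3.12] rot 175.71708384569783 [578.31 -49.05 203.48] [ 99.    96.45  51.3  132.35 280.45]
26 -1 direct err 0.0 lim 0.18913932519890908 dq 0.3370923911328686 end [-1.04  0.88  2.37  1.67  1.34 -1.68] rot 106.27717846669536 [578.31 -49.05 203.48] [99.   34.19 42.97 34.76 79.66]
32 1 direct err 0.0 lim 0.08692781459641052 dq 0.35062568017876905 end [-1.05  0.86  2.29  1.54  1.33  1.56] rot 179.69321795050345 [577.39 -47.38 203.48] [99.   34.19 42.97 34.76 79.66]
32 -1 direct err 0.0 lim 0.27319671594782236 dq 0.3013976464817233 end [-1.05  0.86  2.29  1.54  1.33 -1.58] rot 102.78562970467229 [577.39 -47.38 203.48] [99.   34.19 42.97 34.76 79.66]
```

```bash
cat > nx.py <<'E'
from tr2 import *
import sys
def nxt(k):
    s=log(); t,d=delta(s,k[0],k[1]); print('clk',s['clock'],'pos',s['position'],'q',s['qpos'],'-> turn',np.round(t,3),'shift',d,'goal',k[0])
    return s
E
python3 - <<'E'
from nx import *
k=key(C0+[0,0,270],28-AL,0,flip=-1);s=nxt(k)
o=sim(s['qpos'],[s['position'],k[0],key(C0,28-AL,0,flip=-1)[0]],[Rt(s),k[1],k[1]]);print(o[:,6].max(),o[:,7].min());print(o[::3,:6])
E
```

```text
clk 11.9167 pos [558.78 -60.78 346.94] q [-0.34  0.8   0.59  0.08  2.54  0.11] -> turn [-0.35  0.47  0.02] shift [0.19 0.26 0.08] goal [578.02 -48.48 323.48]
1.115213726921027e-09 0.21681104394004524
[[-0.4   0.69  0.73  0.21  2.38  0.16]
 [-0.63  0.38  1.22  0.52  1.9   0.1 ]
 [-0.87  0.15  1.73  0.89  1.52 -0.19]
 [-1.05  0.1   2.24  1.42  1.38 -0.75]
 [-1.05  0.3   2.32  1.48  1.34 -1.03]
 [-1.05  0.54  2.36  1.54  1.33 -1.32]
 [-1.05  0.79  2.35  1.61  1.33 -1.57]]
```

Emit:
send_rows --pt "-0.35 0.47 0.02 0.19 0.26 0.08 1" --pt "-0.35 0.47 0.02 0.19 0.26 0.08 1" --pt "-0.35 0.47 0.02 0.19 0.26 0.08 1" --pt "-0.35 0.47 0.02 0.19 0.26 0.08 1" --pt "-0.35 0.47 0.02 0.19 0.26 0.08 1" --pt "-0.35 0.47 0.02 0.19 0.26 0.08 1" --pt "-0.35 0.47 0.02 0.19 0.26 0.08 1" --pt "-0.35 0.47 0.02 0.19 0.26 0.08 1" --pt "-0.35 0.47 0.02 0.19 0.26 0.08 1" --pt "-0.35 0.47 0.02 0.19 0.26 0.08 1" --pt "-0.35 0.47 0.02 0.19 0.26 0.08 1" --pt "-0.35 0.47 0.02 0.19 0.26 0.08 1" --pt "-0.35 0.47 0.02 0.19 0.26 0.08 1" --pt "-0.35 0.47 0.02 0.19 0.26 0.08 1" --pt "-0.35 0.47 0.02 0.19 0.26 0.08 1" --pt "-0.35 0.47 0.02 0.19 0.26 0.08 1" --pt "-0.35 0.47 0.02 0.19 0.26 0.08 1" --pt "-0.35 0.47 0.02 0.19 0.26 0.08 1" --pt "-0.35 0.47 0.02 0.19 0.26 0.08 1"

```text
clock: 13.5
position: [579.5, -47.8, 322.2]
ee_rot: [3.139, -1.324, 0.486]
contact_force: [0.3, 0.1, 1.3]
gripper_width: 1.0
grasp_force: 0.0
```

```bash
python3 - <<'E'
from nx import *
s=nxt(key(C0+[0,0,270],28-AL,0,flip=-1));nxt(key(C0+[0,0,175],28-AL,0,flip=-1))
i=snapshot('side');t=snapshot('top');w=snapshot('wrist')
cv2.imwrite('pics/m5.png',np.vstack([np.hstack([cv2.resize(i[100:380,60:433],(400,300)),cv2.resize(t[90:370,120:493],(400,300))]),np.hstack([cv2.resize(w,(400,300)),np.zeros((300,400,3),np.uint8)])])[:,:,::-1])
E
```

```text
clk 13.5 pos [579.46 -47.75 322.25] q [-1.04  0.1   2.24  1.42  1.37 -0.75] -> turn [ 0.  0. -0.] shift [ 0.01 -0.   -0.02] goal [578.02 -48.48 323.48]
clk 13.5 pos [579.46 -47.75 322.25] q [-1.04  0.1   2.24  1.42  1.37 -0.75] -> turn [ 0.  0. -0.] shift [-0.91 -0.    0.21] goal [578.02 -48.48 228.48]
```

View pics/m5.png

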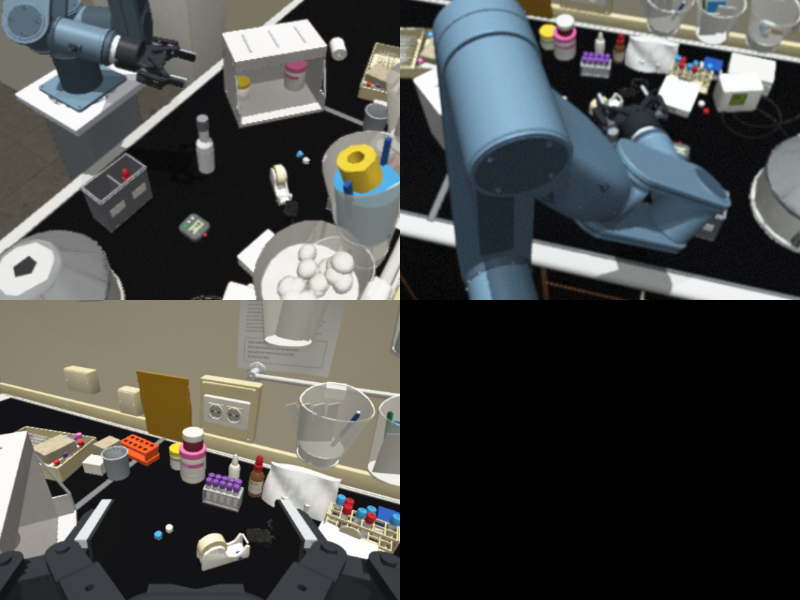

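The side view shows the bottle standing at about (205,145) with the open gripper above it, level-ish and facing it. Now I'll descend vertically with the fingers straddling the bottle.

Emit:
send_rows --pt "0 0 0 -0.3 0 0.075 1" --pt "0 0 0 -0.6 0 0.15 1" --pt "0 0 0 -0.85 0 0.21 1" --pt "0 0 0 -0.97 0 0.24 1" --pt "0 0 0 -0.97 0 0.24 1" --pt "0 0 0 -0.97 0 0.24 1" --pt "0 0 0 -0.97 0 0.24 1"

```text
clock: 14.23
position: [578.5, -47.2, 221.8]
ee_rot: [-3.129, -1.326, 0.468]
contact_force: [-0.2, -0.0, 0.4]
gripper_width: 1.0
grasp_force: 0.0
```

```bash
python3 - <<'E'
from nx import *
s=nxt(key(C0,28-AL,0,flip=-1))
w=snapshot('wrist');cv2.imwrite('pics/w6.png',w[:,:,::-1]);
a=proj('wrist',[[562,-57,185],[562,-57,150],[562,-57,50]]);print(a)
E
```

```text
clk 14.2333 pos [578.53 -47.24 221.78] q [-1.04  0.35  2.34  1.5   1.33 -1.11] -> turn [ 0.  0. -0.] shift [-1.64  0.01  0.4 ] goal [578.02 -48.48  53.48]
[[274.95 342.62]
 [274.99 385.33]
 [275.08 473.26]]
```

View pics/w6.png

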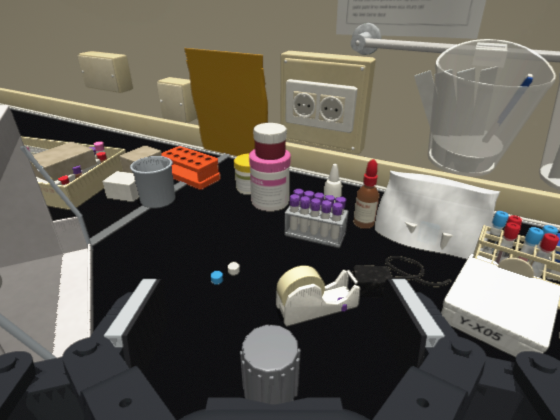

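The cap is at about (271,345), with (275,343) predicted, well centred between the fingers. Descending further.

Emit:
send_rows --pt "0 0 0 -0.3 0 0.075 1" --pt "0 0 0 -0.6 0 0.15 1" --pt "0 0 0 -0.85 0 0.21 1" --pt "0 0 0 -0.97 0 0.24 1" --pt "0 0 0 -0.97 0 0.24 1"

```text
clock: 14.7
position: [577.9, -47.1, 119.7]
ee_rot: [-3.118, -1.325, 0.457]
contact_force: [0.4, 0.1, 0.1]
gripper_width: 1.001
grasp_force: 0.0
```

Emit:
send_rows --pt "0 0 0 -0.25 0 0.06 1" --pt "0 0 0 -0.5 0 0.12 1" --pt "0 0 0 -0.62 0 0.15 1" --pt "0 0 0 -0.67 0 0.165 1" --pt "0 0 0 -0.67 0 0.165 1" --pt "0 0 0 -0.67 0 0.165 1"

```text
clock: 15.2
position: [577.6, -46.7, 53.3]
ee_rot: [-3.129, -1.327, 0.469]
contact_force: [-0.2, 0.1, 0.6]
gripper_width: 1.002
grasp_force: 0.0
```

```bash
python3 - <<'E'
from nx import *
s=nxt(key(C0,28-AL,0,flip=-1));print(s['contact_force'])
E
```

```text
clk 15.2 pos [577.64 -46.7   53.29] q [-1.04  0.88  2.35  1.64  1.33 -1.66] -> turn [ 0. -0. -0.] shift [ 0.    0.02 -0.01] goal [578.02 -48.48  53.48]
[-0.24  0.06  0.56]
```

Emit:
send_rows --pt "0 0 0 0 0 0 -1" --pt "0 0 0 0 0 0 -1" --pt "0 0 0 0 0 0 -1" --pt "0 0 0 0 0 0 -1" --pt "0 0 0 0 0 0 -1" --pt "0 0 0 0 0 0 -1" --pt "0 0 0 0 0 0 -1" --pt "0 0 0 0 0 0 -1" --grip_force 60

```text
clock: 15.87
position: [577.5, -46.5, 53.0]
ee_rot: [-3.125, -1.328, 0.464]
contact_force: [-2.4, -1.1, 6.0]
gripper_width: 0.467
grasp_force: 58.9
```

```bash
python3 - <<'E'
from nx import *
s=log(); print(s['gripper_width'],s['grasp_force'],s['contact_force'],s['position'],s['ee_rot'])
w0=path(-10,1)[0];b0,_=hoodpose(*w0); print('w0 base',b0)
# transit: lift 90 upright, then blend to lean above w0, then down
hb0=28-AL
g=s['position']-Rt(s).apply([0,0,18.7])
cur=np.array([g[0],g[1],0])
ks=[key(cur,hb0,0,flip=-1),key(cur+[0,0,90],hb0,0,flip=-1)]
for u in (.25,.5,.75,1):
    ks.append(key(cur+(b0+[0,0,60]-cur-[0,0,90])*u+[0,0,90],hb0+(140.5-hb0)*u,.8*u,flip=-1))
ks.append(key(b0,140.5,.8,flip=-1))
o=sim(s['qpos'],[k[0] for k in ks],[k[1] for k in ks],5);print(o[:,6].max());print(np.c_[o[::2,:6],o[::2,7]])
qq=s['qpos']
for a,b in zip(ks[:-1],ks[1:]):
    d=a[1].inv(); print('turn',((d*b[1]).as_rotvec()/np.pi).round(3),'shift',(d.apply(b[0]-a[0])/100).round(3),'base',b[2],'deg',np.degrees((d*b[1]).magnitude()))
E
```

```text
0.46684155170094593 58.910736726393225 [-2.4  -1.13  5.96] [577.46 -46.48  53.  ] [-3.12 -1.33  0.46]
w0 base [748.83 138.62  30.  ]
1.2665645954257343e-09
[[-1.05  0.82  2.36  1.62  1.33 -1.61  0.22]
 [-1.05  0.71  2.37  1.59  1.32 -1.5   0.21]
 [-1.05  0.59  2.37  1.56  1.32 -1.39  0.21]
 [-0.94  0.55  2.24  1.45  1.28 -1.23  0.34]
 [-0.84  0.53  2.1   1.32  1.26 -1.09  0.48]
 [-0.74  0.53  1.96  1.2   1.27 -0.98  0.62]
 [-0.64  0.55  1.82  1.08  1.29 -0.91  0.76]
 [-0.55  0.58  1.68  0.97  1.33 -0.85  0.9 ]
 [-0.47  0.61  1.56  0.87  1.37 -0.84  1.02]
 [-0.39  0.65  1.43  0.78  1.42 -0.83  1.15]
 [-0.32  0.69  1.31  0.69  1.48 -0.86  1.12]
 [-0.25  0.73  1.2   0.62  1.52 -0.91  1.01]
 [-0.19  0.77  1.1   0.54  1.57 -0.97  0.91]
 [-0.19  0.79  1.12  0.54  1.53 -0.99  0.93]
 [-0.19  0.81  1.14  0.54  1.5  -1.02  0.95]]
turn [0. 0. 0.] shift [ 0.87 -0.   -0.22] base [561.38 -54.89  90.  ] deg 0.0
turn [ 0.12 -0.06 -0.06] shift [ 0.13 -0.35  0.69] base [608.24  -6.51  90.  ] deg 25.77381012414898
turn [ 0.1  -0.05 -0.09] shift [ 0.24 -0.11  0.66] base [655.1   41.87  90.  ] deg 25.77381012414896
turn [ 0.09 -0.04 -0.1 ] shift [0.26 0.13 0.54] base [701.97  90.24  90.  ] deg 25.77381012414898
turn [ 0.07 -0.03 -0.12] shift [0.16 0.32 0.37] base [748.83 138.62  90.  ] deg 25.773810124148966
turn [0. 0. 0.] shift [-0.31 -0.15  0.49] base [748.83 138.62  30.  ] deg 0.0
```

```bash
python3 - <<'E'
from nx import *
def tri(pa,pb):
    o1,d1=ray('top',pa);o2,d2=ray('side',pb);t=np.linalg.lstsq(np.c_[d1,-d2],o2-o1,rcond=None)[0];return (o1+d1*t[0]+o2+d2*t[1])/2,np.linalg.norm(o1+d1*t[0]-o2-d2*t[1])
print('yellow roll',tri((425,22),(394,250)));print('whiteroll',tri((346,14),(463,177)));print('cotton',tri((497,28),(352,350)))
er,ql,out=run(AL,P_,S0,-10,-1,1)
for q in ql: t,P,S,E,W=fk(q,K,True);print(W.round(),E.round(),t.round())
print(out.min(0))
E
```

```text
yellow roll (array([ 988.3 , -231.06,  471.1 ]), np.float64(4.633623044428805))
whiteroll (array([1012.66,  -21.88,  462.59]), np.float64(23.898286748851366))
cotton (array([1009.23, -404.38,  470.94]), np.float64(3.326950473702946))
[769. -32. 365.] [406.  36. 585.] [714. 175.  55.]
[726.   3. 359.] [380.  55. 609.] [672. 210.  49.]
[704.  21. 363.] [365.  65. 623.] [645. 232.  56.]
[709.  17. 355.] [371.  62. 617.] [631. 244.  64.]
[725.   4. 331.] [391.  54. 598.] [619. 254.  69.]
[738.  -6. 300.] [412.  46. 576.] [608. 263.  71.]
[748. -15. 262.] [434.  39. 551.] [596. 272.  71.]
[756. -21. 217.] [456.  32. 520.] [586. 281.  69.]
[761. -26. 173.] [475.  26. 490.] [579. 286.  65.]
[763. -27. 154.] [483.  24. 476.] [578. 288.  62.]
[763. -27. 152.] [483.  24. 474.] [578. 288.  60.]
[ 1.   27.19 25.94 41.55 86.66]
```

Emit:
send_rows --pt "0 0 0 0.1 0 -0.025 -1" --pt "0 0 0 0.3 0 -0.075 -1" --pt "0 0 0 0.55 0 -0.14 -1" --pt "0 0 0 0.75 0 -0.19 -1" --pt "0 0 0 0.87 0 -0.22 -1" --pt "0 0 0 0.87 0 -0.22 -1"

```text
clock: 16.37
position: [577.3, -46.8, 143.3]
ee_rot: [-3.137, -1.325, 0.476]
contact_force: [0.1, -0.9, -2.1]
gripper_width: 0.464
grasp_force: 59.3
```

```bash
cat >> nx.py <<'E'
YB=5
def seq(ks,p,Rr):
    for k in ks:
        d=Rr.inv();print('turn',((d*k[1]).as_rotvec()/np.pi).round(3),'shift',(d.apply(k[0]-p)/100).round(3),'base',k[2],'deg',np.degrees((d*k[1]).magnitude()).round(1));p,Rr=k[0],k[1]
def hkey(x,z,th,y=YB): b,Rb=hoodpose(x,y,z,th);return (*tool(b,Rb,np.radians(AL),np.radians(P_),S0,-1),b,Rb)
E
python3 - <<'E'
from nx import *
s=log();print(s['clock'],s['position'],s['ee_rot'],s['gripper_width'],s['grasp_force'],s['contact_force'])
hb0=48;cur=np.array([561.4,-54.9,90]);b0=hkey(-230,30,.8)[2]
ks=[key(cur+(b0+[0,0,40]-cur)*u,hb0+(140.5-hb0)*u,.8*u,flip=-1) for u in (.33,.67,1)]+[hkey(-200,26,.8)]
seq(ks,s['position'],Rt(s))
o=sim(s['qpos'],[s['position']]+[k[0] for k in ks],[Rt(s)]+[k[1] for k in ks],5);print(o[:,6].max(),o[:,7].min())
E
```

```text
16.3667 [577.33 -46.79 143.35] [-3.14 -1.33  0.48] 0.46428429127916143 59.28428223123774 [ 0.08 -0.87 -2.08]
turn [ 0.15 -0.07 -0.09] shift [ 0.08 -0.46  0.86] base [620.1    5.14  83.4 ] deg 34.4
turn [ 0.13 -0.06 -0.13] shift [ 0.26 -0.06  0.82] base [680.59  67.    76.6 ] deg 35.0
turn [ 0.1  -0.04 -0.16] shift [0.19 0.31 0.56] base [739.29 127.04  70.  ] deg 34.0
turn [0. 0. 0.] shift [ 0.03 -0.18  0.5 ] base [716.14 146.13  26.  ] deg 0.0
9.45383362704888e-10 0.2917854353882934
```

Emit:
send_rows --pt "0.03 -0.014 -0.018 0.02 -0.09 0.17 -1" --pt "0.06 -0.028 -0.036 0.03 -0.18 0.34 -1" --pt "0.09 -0.042 -0.054 0.05 -0.28 0.52 -1" --pt "0.12 -0.056 -0.072 0.06 -0.37 0.69 -1" --pt "0.15 -0.07 -0.09 0.08 -0.46 0.86 -1" --pt "0.15 -0.07 -0.09 0.08 -0.46 0.86 -1"

```text
clock: 16.87
position: [635.6, 33.8, 129.7]
ee_rot: [2.937, -1.064, 1.208]
contact_force: [0.5, -0.4, 0.5]
gripper_width: 0.465
grasp_force: 60.0
```

Emit:
send_rows --pt "0.026 -0.012 -0.026 0.05 -0.01 0.16 -1" --pt "0.052 -0.024 -0.052 0.1 -0.02 0.33 -1" --pt "0.078 -0.036 -0.078 0.16 -0.04 0.49 -1" --pt "0.104 -0.048 -0.104 0.21 -0.05 0.66 -1" --pt "0.13 -0.06 -0.13 0.26 -0.06 0.82 -1" --pt "0.13 -0.06 -0.13 0.26 -0.06 0.82 -1"

```text
clock: 17.37
position: [674.3, 111.1, 112.1]
ee_rot: [2.879, -0.782, 1.793]
contact_force: [0.5, -0.0, -0.6]
gripper_width: 0.464
grasp_force: 60.0
```

```bash
python3 - <<'E'
from nx import *
np.set_printoptions(precision=3,suppress=True)
s=log();print(s['clock'],s['position'],s['gripper_width'],s['contact_force'])
k=hkey(-230,55,.8);seq([k],s['position'],Rt(s))
E
```

```text
17.3667 [674.344 111.116 112.099] 0.4643259845539481 [ 0.532 -0.046 -0.585]
turn [ 0.102 -0.034 -0.157] shift [0.091 0.255 0.631] base [739.293 127.044  55.   ] deg 34.2
```

Emit:
send_rows --pt "0.02 -0.007 -0.031 0.02 0.05 0.13 -1" --pt "0.04 -0.014 -0.062 0.04 0.1 0.25 -1" --pt "0.06 -0.02 -0.093 0.055 0.15 0.38 -1" --pt "0.08 -0.027 -0.125 0.073 0.2 0.5 -1" --pt "0.102 -0.034 -0.157 0.091 0.255 0.631 -1" --pt "0.102 -0.034 -0.157 0.091 0.255 0.631 -1" --pt "0.102 -0.034 -0.157 0.091 0.255 0.631 -1"

```text
clock: 17.95
position: [701.2, 161.8, 77.8]
ee_rot: [2.856, -0.546, 2.347]
contact_force: [0.1, -1.0, -1.0]
gripper_width: 0.465
grasp_force: 60.0
```

```bash
python3 - <<'E'
from nx import *
np.set_printoptions(precision=3,suppress=True)
s=log();print(s['clock'],s['position'],s['gripper_width'],s['contact_force'],s['qpos'])
seq([hkey(-230,55,.8),hkey(-200,28,.8)],s['position'],Rt(s))
i=snapshot('side');t=snapshot('top')
M=np.hstack([cv2.resize(i[90:290,200:400],(400,400)),cv2.resize(t[100:300,160:360],(400,400))]);
b,Rb=hkey(-230,55,.8)[2:]
for n,im,o,off in (('side',i,(200,90),0),('top',t,(160,100),400)):
    pts=proj(n,np.r_[b+Rb.apply([[0,0,0],[0,0,94],[0,0,185]]),O+RH.apply([[-55,-133,180],[-55,133,180],[-90,-133,14],[-90,133,14],[-55,-133,217],[-55,133,217]])])
    for p in pts: cv2.circle(M,(int((p[0]-o[0])*2+off),int((p[1]-o[1])*2)),3,(0,255,0),1)
cv2.imwrite('pics/m7.png',M[:,:,::-1])
E
```

```text
17.95 [701.209 161.812  77.755] 0.46485602432259776 [ 0.093 -1.016 -1.01 ] [-0.208  0.783  1.167  0.537  1.508 -1.026]
turn [ 0.    -0.002 -0.003] shift [ 0.004  0.042 -0.013] base [739.293 127.044  55.   ] deg 0.6
turn [0. 0. 0.] shift [ 0.118 -0.138  0.361] base [716.145 146.126  28.   ] deg 0.0
```

View pics/m7.png

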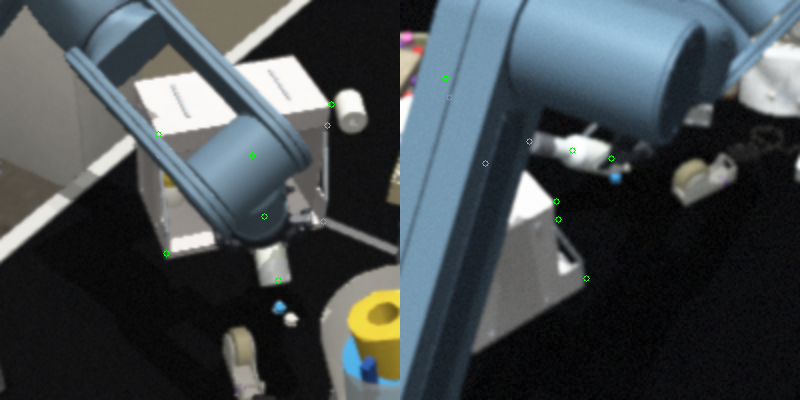

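The overlay matches: hood corners and bottle axis lie where predicted (base at about (278,280) in the left crop, cap at (529,141) in the right one). Next I'll compute the entry rows.

```bash
cat >> nx.py <<'E'
def rows(ks,p,Rr):
    for k in ks: print((( Rr.inv()*k[1]).as_rotvec()/np.pi).round(3).tolist(),(Rr.inv().apply(k[0]-p)/100).round(3).tolist())
E
python3 - <<'E'
from nx import *
np.set_printoptions(precision=3,suppress=True)
s=sense()
k=hkey(-175,26,.8)
rows([k],s['position'],Rt(s))
f=PI(np.arange(len(WP)),WP)
def hk(u): x,z,t=f(u);return hkey(x,z,t)
rows([hk(u) for u in np.arange(1.5,5.01,.5)],k[0],k[1])
er,ql,out=0,[],[]
q=s['qpos']
for u in np.arange(1,10.01,.5):
    kk=hk(u);q,e=ik(kk[0],kk[1],q);out.append(clear(q,kk[2],kk[3]))
print(np.array(out).round(0)[:,:])
E
```

```text
[0.001, -0.001, -0.004] [0.329, -0.153, 0.498]
[0.0, 0.002, 0.001] [0.17, -0.045, 0.084]
[0.001, 0.006, 0.002] [0.32, -0.07, 0.118]
[0.001, 0.015, 0.005] [0.426, -0.083, 0.129]
[0.003, 0.03, 0.011] [0.513, -0.093, 0.135]
[0.004, 0.048, 0.017] [0.595, -0.106, 0.152]
[0.006, 0.069, 0.024] [0.672, -0.118, 0.167]
[0.008, 0.088, 0.031] [0.745, -0.133, 0.19]
[0.009, 0.108, 0.038] [0.812, -0.148, 0.218]
[[  8.  79.  33.  84. 203.]
 [ 11.  66.  26.  65. 194.]
 [ 15.  52.  26.  52. 189.]
 [ 18.  44.  31.  46. 188.]
 [ 14.  40.  38.  44. 188.]
 [  7.  37.  45.  43. 187.]
 [  9.  35.  47.  43. 186.]
 [ 14.  34.  49.  42. 183.]
 [ 11.  33.  50.  42. 179.]
 [  9.  34.  51.  42. 175.]
 [  9.  36.  51.  42. 169.]
 [  9.  39.  51.  44. 163.]
 [  9.  43.  50.  47. 152.]
 [  7.  41.  49.  50. 128.]
 [  5.  35.  47.  49. 108.]
 [  4.  32.  47.  46.  95.]
 [  3.  29.  46.  43.  89.]
 [  2.  28.  45.  42.  88.]
 [  1.  27.  44.  42.  87.]]
```

Emit:
send_rows --pt "0 0 -0.001 0.07 -0.03 0.1 -1" --pt "0 0 -0.002 0.16 -0.075 0.25 -1" --pt "0.001 -0.001 -0.004 0.25 -0.115 0.38 -1" --pt "0.001 -0.001 -0.004 0.31 -0.145 0.47 -1" --pt "0.001 -0.001 -0.004 0.329 -0.153 0.498 -1" --pt "0.001 -0.001 -0.004 0.329 -0.153 0.498 -1" --pt "0.001 -0.001 -0.004 0.329 -0.153 0.498 -1"

```text
clock: 18.63
position: [663.8, 198.1, 52.8]
ee_rot: [2.85, -0.536, 2.358]
contact_force: [0.3, -0.6, -0.4]
gripper_width: 0.466
grasp_force: 60.0
```

```bash
python3 - <<'E'
from nx import *
np.set_printoptions(precision=3,suppress=True)
s=log();print(s['clock'],s['position'],s['gripper_width'],s['contact_force'])
rows([hkey(-175,26,.8),hkey(-160,26,.8)],s['position'],Rt(s))
i=snapshot('side');b,Rb=hkey(-175,26,.8)[2:]
pts=proj('side',np.r_[b+Rb.apply([[-22,0,0],[22,0,0],[-14,0,185],[-14,14,185],[-14,-14,185]]),O+RH.apply([[-55,-60,180],[-55,60,180],[-55,0,180],[-90,-133,14],[-90,133,14]])])
M=cv2.resize(i[100:270,240:400],(750,797)[:2] if 0 else (560,595))
for p in pts: cv2.circle(M,(int((p[0]-240)*3.5),int((p[1]-100)*3.5)),3,(0,255,0),1)
cv2.imwrite('pics/m8.png',M[:,:,::-1])
E
```

```text
18.6333 [663.787 198.053  52.781] 0.46587661268914443 [ 0.265 -0.595 -0.391]
[0.0, 0.001, 0.001] [0.006, -0.014, 0.021]
[0.0, 0.001, 0.001] [0.134, -0.049, 0.09]
```

View pics/m8.png

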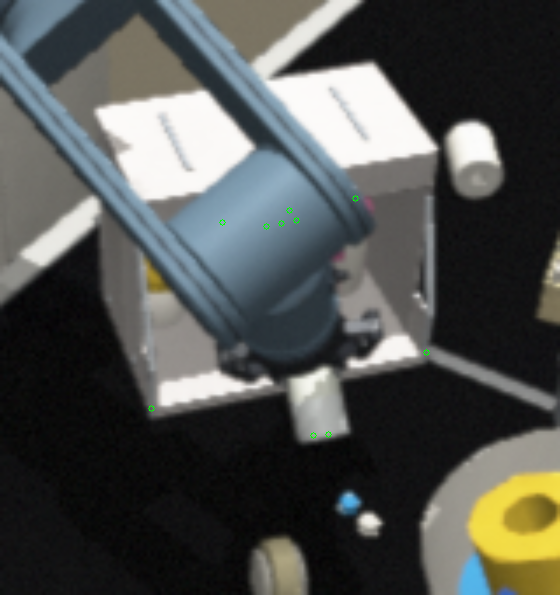

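The bottle base sits at about (319,440) with (320,435) predicted, and the sill corners line up. Going in with the cap under the lip.

Emit:
send_rows --pt "0 0.001 0 0.085 -0.025 0.045 -1" --pt "0 0.002 0.001 0.17 -0.045 0.084 -1" --pt "0 0.004 0.001 0.25 -0.06 0.1 -1" --pt "0.001 0.006 0.002 0.32 -0.07 0.118 -1" --pt "0.001 0.015 0.005 0.426 -0.083 0.129 -1" --pt "0.003 0.03 0.011 0.513 -0.093 0.135 -1" --pt "0.003 0.03 0.011 0.513 -0.093 0.135 -1"

```text
clock: 19.27
position: [622.1, 233.2, 65.6]
ee_rot: [2.865, -0.64, 2.352]
contact_force: [0.7, -1.4, -1.7]
gripper_width: 0.465
grasp_force: 60.0
```

```bash
python3 - <<'E'
from nx import *
np.set_printoptions(precision=3,suppress=True)
f=PI(np.arange(len(WP)),WP)
def hk(u): x,z,t=f(u);return hkey(x,z,t)
s=log();print(s['clock'],s['position'],s['gripper_width'],s['contact_force'])
rows([hk(3)],s['position'],Rt(s))
rows([hk(u) for u in np.arange(3.5,9.01,.5)],s['position'],Rt(s))
E
```

```text
19.2667 [622.09  233.157  65.584] 0.46492846403755594 [ 0.663 -1.37  -1.688]
[-0.001, -0.001, 0.001] [-0.014, -0.013, 0.007]
[0.001, 0.018, 0.007] [0.065, -0.028, 0.031]
[0.002, 0.038, 0.014] [0.14, -0.043, 0.054]
[0.004, 0.058, 0.021] [0.21, -0.059, 0.084]
[0.006, 0.077, 0.028] [0.274, -0.077, 0.118]
[0.007, 0.096, 0.035] [0.332, -0.095, 0.157]
[0.009, 0.116, 0.042] [0.386, -0.115, 0.199]
[0.011, 0.137, 0.049] [0.438, -0.134, 0.243]
[0.013, 0.158, 0.056] [0.481, -0.153, 0.286]
[0.015, 0.178, 0.063] [0.51, -0.172, 0.332]
[0.016, 0.194, 0.069] [0.526, -0.186, 0.367]
[0.017, 0.204, 0.072] [0.533, -0.192, 0.385]
[0.017, 0.209, 0.074] [0.532, -0.196, 0.396]
```

Free of contact; now righting it as it advances.

Emit:
send_rows --pt "0.001 0.018 0.007 0.065 -0.028 0.031 -1" --pt "0.002 0.038 0.014 0.14 -0.043 0.054 -1" --pt "0.004 0.058 0.021 0.21 -0.059 0.084 -1" --pt "0.006 0.077 0.028 0.274 -0.077 0.118 -1" --pt "0.007 0.096 0.035 0.332 -0.095 0.157 -1" --pt "0.009 0.116 0.042 0.386 -0.115 0.199 -1" --pt "0.011 0.137 0.049 0.438 -0.134 0.243 -1" --pt "0.011 0.137 0.049 0.438 -0.134 0.243 -1"

```text
clock: 19.93
position: [581.2, 264.4, 66.7]
ee_rot: [2.972, -1.096, 2.262]
contact_force: [-1.0, 1.1, -1.9]
gripper_width: 0.467
grasp_force: 60.1
```

```bash
python3 - <<'E'
from nx import *
np.set_printoptions(precision=3,suppress=True)
f=PI(np.arange(len(WP)),WP)
def hk(u): x,z,t=f(u);return hkey(x,z,t)
s=log();print(s['clock'],s['position'],s['gripper_width'],s['contact_force'],s['moment'])
rows([hk(6.5)],s['position'],Rt(s))
rows([hk(u) for u in np.arange(7,9.01,.5)],s['position'],Rt(s))
i=snapshot('side');M=cv2.resize(i[100:300,220:400],(630,700)[:2]);b,Rb=hk(6.5)[2:]
M=cv2.resize(i[120:290,230:390],(560,595))
for p in proj('side',np.r_[b+Rb.apply([[-22,0,0],[22,0,0],[0,0,185]]),[[767,-7,62]]]): cv2.circle(M,(int((p[0]-230)*3.5),int((p[1]-120)*3.5)),3,(0,255,0),1)
cv2.imwrite('pics/m9.png',M[:,:,::-1])
E
```

```text
19.9333 [581.208 264.354  66.698] 0.46652481038256266 [-0.986  1.054 -1.865] [-0.559 -0.308  0.025]
[-0.0, -0.0, -0.001] [0.032, 0.009, -0.01]
[0.002, 0.021, 0.006] [0.049, -0.013, 0.047]
[0.004, 0.041, 0.013] [0.054, -0.032, 0.101]
[0.005, 0.057, 0.019] [0.051, -0.045, 0.14]
[0.006, 0.067, 0.022] [0.048, -0.052, 0.158]
[0.006, 0.071, 0.024] [0.043, -0.055, 0.169]
```

View pics/m9.png

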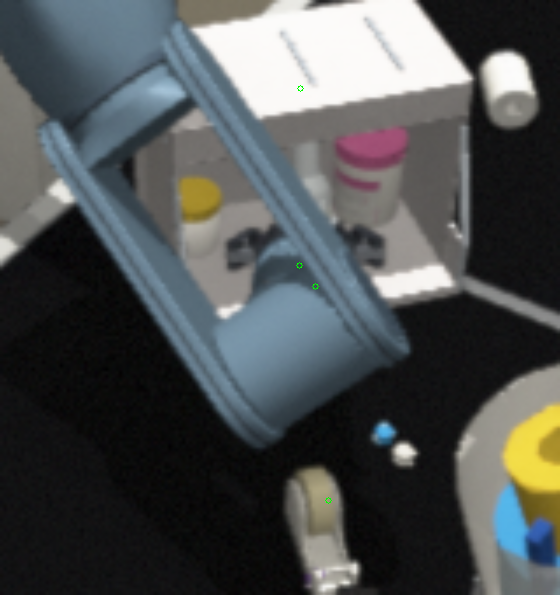

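The bottle neck is visible at about (310,170), inside and behind the lip and clear of the jar. The wrist is still well above the tape dispenser. Completing the righting.

Emit:
send_rows --pt "0.001 0.01 0.003 0.045 -0.003 0.02 -1" --pt "0.002 0.021 0.006 0.049 -0.013 0.047 -1" --pt "0.003 0.031 0.01 0.054 -0.023 0.075 -1" --pt "0.004 0.041 0.013 0.054 -0.032 0.101 -1" --pt "0.005 0.057 0.019 0.051 -0.045 0.14 -1" --pt "0.006 0.067 0.022 0.048 -0.052 0.158 -1" --pt "0.006 0.071 0.024 0.045 -0.055 0.169 -1" --pt "0.006 0.071 0.024 0.045 -0.055 0.169 -1"

```text
clock: 20.65
position: [568.6, 276.5, 64.0]
ee_rot: [3.13, -1.323, 2.114]
contact_force: [-0.5, -0.2, -1.2]
gripper_width: 0.466
grasp_force: 60.1
```

```bash
python3 - <<'E'
from nx import *
np.set_printoptions(precision=3,suppress=True)
s=log();print(s['clock'],s['position'],s['gripper_width'],s['contact_force'],s['moment'])
rows([hkey(-20,9,0),hkey(-20,6,0)],s['position'],Rt(s))
i=snapshot('side')
g=i[:,:,:].astype(int);b,Rb=hkey(-20,9,0)[2:]
P=proj('side',b+Rb.apply([[0,0,0],[0,0,60],[0,0,94],[0,0,130],[0,0,185]]));print(P)
x,y=P[3].astype(int);print(i[y-14:y+20:3,x-9:x+10].mean(2).astype(int))
E
```

```text
20.65 [568.603 276.505  64.025] 0.4660346871832494 [-0.502 -0.192 -1.193] [-0.571 -0.362 -0.017]
[0.0, 0.001, 0.001] [-0.015, -0.006, 0.004]
[0.0, 0.001, 0.001] [-0.044, -0.006, 0.012]
[[314.663 196.048]
 [315.496 182.063]
 [315.992 173.745]
 [316.536 164.605]
 [317.41  149.938]]
[[249 249 249 249 249 249 249 249 248 246 245 245 245 241 224 182 150 140 140]
 [137 134 131 121 112 110 108 109 111 111 110 109 110 112 109 110 109 109 111]
 [110 109 110 111 110 108 107 110 110 110 108 107 108 109 111 110 110 111 109]
 [109 110 109 109 109 109 108 110 110 110 111 110 106 106 104 105 111 113 107]
 [117 108 104  95  98 105 109 111 112 107  99 100 103 110 112 104 104 106  97]
 [107 107 107 107 106 106 104 113 121 125 129 127 126 123 113 106 106 104 104]
 [106 106 108 107 106 104 105 115 123 126 128 129 127 119 109 106 106 102  94]
 [105 107 106 108 123 133 137 133 129 131 134 132 136 148 150 135 114 102  93]
 [109 108 107 112 133 145 149 154 159 165 167 164 163 161 156 148 140 132 104]
 [143 144 135 112 113 121 129 136 140 145 146 144 142 138 131 126 130 131 101]
 [116 128 126 105 111 118 121 125 127 128 128 129 128 128 128 131 136 137 119]
 [109 108 107 105 112 116 118 119 122 122 121 121 121 120 115 108 108 123  92]]
```

Emit:
send_rows --pt "0 0.001 0.001 -0.015 -0.004 0.004 -1" --pt "0 0.001 0.001 -0.025 -0.006 0.007 -1" --pt "0 0.001 0.001 -0.03 -0.006 0.008 -1" --pt "0 0.001 0.001 -0.03 -0.006 0.008 -1"

```text
clock: 21.03
position: [568.8, 276.2, 62.7]
ee_rot: [3.129, -1.323, 2.114]
contact_force: [0.7, -0.2, -2.1]
gripper_width: 0.46
grasp_force: 60.1
```

Emit:
send_rows --pt "0 0 0 -0.01 0 0.002 -1" --pt "0 0 0 -0.015 0 0.004 -1" --pt "0 0 0 -0.015 0 0.004 -1"

```text
clock: 21.28
position: [568.7, 276.2, 60.8]
ee_rot: [3.131, -1.323, 2.112]
contact_force: [0.0, 0.5, -0.6]
gripper_width: 0.464
grasp_force: 60.1
```

Emit:
send_rows --pt "0 0 0 -0.007 0 0.002 -1" --pt "0 0 0 -0.012 0 0.003 -1" --pt "0 0 0 -0.012 0 0.003 -1" --pt "0 0 0 -0.012 0 0.003 -1"

```text
clock: 21.62
position: [568.7, 276.2, 59.5]
ee_rot: [3.132, -1.324, 2.112]
contact_force: [0.0, -0.5, -0.6]
gripper_width: 0.463
grasp_force: 60.1
```

Emit:
send_rows --pt "0 0 0 -0.006 0 0.0015 -1" --pt "0 0 0 -0.008 0 0.002 -1" --pt "0 0 0 -0.008 0 0.002 -1"

```text
clock: 21.87
position: [568.7, 276.2, 59.0]
ee_rot: [3.13, -1.324, 2.113]
contact_force: [0.5, 0.3, 0.5]
gripper_width: 0.461
grasp_force: 60.3
```

Emit:
send_rows --pt "0 0 0 -0.006 0 0.0015 -1" --pt "0 0 0 -0.008 0 0.002 -1" --pt "0 0 0 -0.008 0 0.002 -1"

```text
clock: 22.12
position: [568.8, 276.1, 58.9]
ee_rot: [3.128, -1.325, 2.115]
contact_force: [0.3, -2.4, 4.5]
gripper_width: 0.46
grasp_force: 60.6
```

Emit:
send_rows --pt "0 0 0 0 0 0 0" --pt "0 0 0 0 0 0 0.1" --pt "0 0 0 0 0 0 0.2" --pt "0 0 0 0 0 0 0.35" --pt "0 0 0 0 0 0 0.5" --pt "0 0 0 0 0 0 0.75" --pt "0 0 0 0 0 0 1" --pt "0 0 0 0 0 0 1" --pt "0 0 0 0 0 0 1" --pt "0 0 0 0 0 0 1"

```text
clock: 22.95
position: [568.7, 276.2, 57.9]
ee_rot: [3.131, -1.324, 2.112]
contact_force: [-0.5, 0.6, -0.3]
gripper_width: 0.996
grasp_force: 0.0
```

```bash
python3 - <<'E'
from nx import *
np.set_printoptions(precision=3,suppress=True)
s=log();print(s['clock'],s['position'],s['gripper_width'],s['contact_force'])
g=s['position']-Rt(s).apply([0,0,18.7]);print('hood',RH.inv().apply(g-O))
p=[s['position']-Rt(s).apply([0,0,d]) for d in (0,90,180)]
o=sim(s['qpos'],p,[Rt(s)]*3,4);print(o[:,6:],[clear(q[:6],None,None).round() for q in o],fk(o[-1,:6],K,True)[4])
i=snapshot('side');b=g*[1,1,0]+[0,0,6]
cv2.imwrite('pics/m10.png',cv2.resize(i[110:270,230:390],(560,560))[:,:,::-1]);P=proj('side',b+[[0,0,0],[0,0,185]]);print(((P-[230,110])*3.5).round())
E
```

```text
22.95 [568.695 276.18   57.9  ] 0.9963763296693634 [-0.542  0.643 -0.267]
hood [-20.528   4.667  62.476]
[[0.    0.781]
 [0.    0.747]
 [0.    0.712]
 [0.    0.676]
 [0.    0.639]
 [0.    0.602]
 [0.    0.563]
 [0.    0.523]] [array([99., 30., 47., 45., 91.]), array([99., 39., 49., 51., 96.]), array([ 99.,  54.,  50.,  56., 102.]), array([ 99.,  61.,  52.,  62., 107.]), array([ 99.,  66.,  52.,  67., 113.]), array([ 99.,  72.,  54.,  73., 118.]), array([ 99.,  77.,  63.,  78., 124.]), array([ 99.,  83.,  78.,  84., 129.])] [ 841.972 -189.531  194.177]
[[297. 304.]
 [306. 143.]]
```

Emit:
send_rows --pt "0 0 0 0 0 -0.05 1" --pt "0 0 0 0 0 -0.15 1" --pt "0 0 0 0 0 -0.3 1" --pt "0 0 0 0 0 -0.45 1" --pt "0 0 0 0 0 -0.6 1" --pt "0 0 0 0 0 -0.75 1" --pt "0 0 0 0 0 -0.8 1" --pt "0 0 0 0 0 -0.8 1" --pt "0 0 0 0 0 -0.8 1" --pt "0 0 0 0 0 -0.8 1"

```text
clock: 23.83
position: [607.5, 209.8, 77.3]
ee_rot: [3.134, -1.324, 2.11]
contact_force: [0.3, -0.1, -0.3]
gripper_width: 1.0
grasp_force: 0.0
```

```bash
python3 - <<'E'
from nx import *
np.set_printoptions(precision=3,suppress=True)
s=log();print(s['clock'],s['position'],s['contact_force'])
i=snapshot('side');w=snapshot('wrist')
cv2.imwrite('pics/m11.png',np.hstack([cv2.resize(i[120:280,230:390],(400,400)),cv2.resize(w,(400,400))])[:,:,::-1])
b=np.array([579.,261,6]);
from nx import O,RH
b=O+RH.apply([-20.5,4.7,6]);P=proj('wrist',b+np.array([[0,0,0.],[0,0,94],[0,0,185]]));print(P*[400/560,400/420]+[400,0])
E
```

```text
23.8333 [607.481 209.752  77.287] [ 0.327 -0.122 -0.293]
[[595.206 269.704]
 [595.364 156.079]
 [595.604 -17.059]]
```

View pics/m11.png

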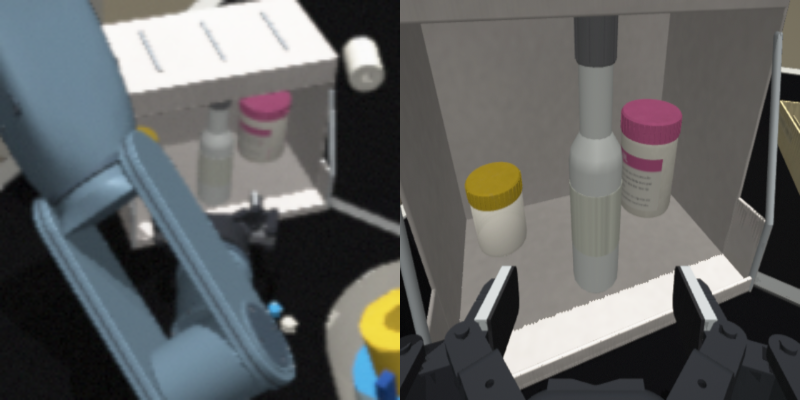

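The wrist view shows the bottle upright on the hood floor at about (596,200), behind the lip, with the jar and cup in place. The open fingers are clear of it, in front of the sill. Handing in.

```bash
python3 -c "
from cell import *
print(finish_job())"
```

```text
the job is handed in; nothing more can be done
None
```

I set the bottle upright on the open worktop and let it go. I then re-gripped it low, passed it leaning and cap first under the lip, and left it standing upright on the hood floor, about 35 mm behind the front of the lip. The last picture showed the gripper clear of it and the jar and cup in place, and the job was handed in at about 24 s with no result reported back.

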